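# Weigh the pumice samples and tip them into the tub

### The arm

A 7-joint arm with a two-finger parallel gripper is mounted at the origin on the work surface. World frame = base frame: x ahead of the robot, y to its left, z up, the work surface at z = 0. Lengths are in m, angles in rad, forces in N, time in s.
With the tool pointing down it reaches from about 0.425 to 0.875 m from the base axis. Payload 9.9 kg.
Tool frame: the origin (TCP) lies midway between the tips of the shut fingers; the grasp point (between the pads) lies 19 mm behind it (r.grip_depth is the distance from the TCP to the grasp point, in m); z points along the fingers, y is the line along which they close (so a half turn about z gives the same grasp; the last joint's range is limited). The gripper opens to 85 mm and grips with 20 to 120 N. Pads are 22 mm wide; open, the fingers measure 114 mm over their backs; the gripper's body (76 mm by 85 mm) begins 54 mm behind the grasp point. The pads swing forward as they close: fully open they stand 13 mm farther back than shut.
Start: joints at [1.04, 0.576, 0.025, 1.437, -0.015, 1.129, -0.057], TCP at [0.292, -0.609, 0.231] pointing down, gripper open.
Joint ranges: [-2.76, 2.76], [-0.34, 2.15], [-1.52, 1.57], [0.19, 2.46], [-1.09, 4.23], [0.17, 1.99], [-2.82, 2.82]. Speed limits (rad/s): [2.22, 2.22, 3.01, 3.01, 3.14, 3.14, 3.14].

### API

Orientations are given as a unit quaternion [w, x, y, z].
In Python, from station import r gives the robot as it stands.
- The arm moves only by the tool arm_command, never from a script. Its arguments are lists of equal length, an entry for each row: "offset": the shift along the world's x, y, z in m, a list of three; "dr": the turn, a rotation vector about the world's x, y, z in units of 8 degrees (1.0 is 8 degrees), a list of three. A call has 1 to 5 rows; each row shifts and turns the commanded pose from where the row before left it; what a row does not reach is not made up. A row lasts 1/10 s, in which the tool goes at most 50 mm and 8.59 degrees, less where a joint would pass 70% of its speed; a pose out of reach is approached as far as the arm can. A call with a gripper value outside its range is refused whole. "jaw" is the opening, from 0 (shut) to 1 (fully open), set as the call begins (left out, the last holds). The fingers move at their own pace and stop on an object; "force" is the grip in N (left out, the last holds). Time passes only in rows, so rows that do not move let the fingers close. It gives the time, the measured TCP pose, the force, the opening and the grip force at its end, in the units of the state.
- r.get_state(): the state, without advancing time (a new reading comes with each control period).
- r.capture(name): name is "scene" or "top" or "wrist"; returns a dict with "img" (400x640x3 uint8, red, green, blue), "fx", "fy", "cx", "cy" (pixels), "R" (3x3) and "t" (3): a world point X has camera coordinates R X + t. Camera axes: x right, y down, z forward; pixel columns grow to the right and rows downward; lengths in m; the calibration is good to about 2 mm. The wrist camera is an equidistant fisheye: a pixel r from the principal point sees the ray r / f radians off the axis. A picture is of the moment at which its call begins. There is no depth.
- r.hand_in(): hands the job in; it is judged then, once.
The state is a dict: "clock": time; "q": joint angles; "joint_vel": joint speeds; "joint_efforts": joint torques, N m; "tool_pos": TCP position; "eef_rot": TCP orientation; "force": force on the tool from outside, world axes, zero at the start; "moment": the same for the moment, N m; "opening": finger opening in m; "grasp_force": force on a finger pad.
Only numpy, scipy, OpenCV 4.12 (cv2) and the standard library are available. Lean on these libraries where they do the work, as an engineer would, in place of code of your own. Each camera call takes 0.05 s, during which the arm holds its last target. There are 200 camera calls.

### The job

Weigh the pumice samples: first stand the empty tray level and centred on the balance pan and let go of it, then lay every pumice sample that lies about the bench in the tray, and leave the loaded tray standing free on the pan for a second. Then carry them all in the tray, by its handle, to the tub and tip the tray so that they slide off its open lip into the tub. Finally lay the empty tray on the two sloping rails of the drying rack, handle uphill and open lip down at the stop bar, and leave the rest of the bench as it was.

Things in the scene. Friction and masses are not known exactly. Their poses are not given: they have to be found in the camera images.
- tray: bare aluminium scoop tray, 166 (x) by 162 (y) mm, flat 3 mm floor, walls up to 18 mm above its underside on three sides; its -x side is open (the lip). At its +x side two thin posts (y = +-35 mm) carry a black grip bar over the back wall. Loose, about 0.2 kg. Origin: centre of the underside; x points from lip to handle, z up. It starts flat on the bench
- tray_handle (a point): centre of the tray's black grip bar, which is 14 (tray x) by 90 (tray y) by 30 (z) mm; in the tray's frame at (86, 0, 58) mm, so the bar spans 43 to 73 mm above the tray's underside
- tray_lip (a point): middle of the tray's open lip edge, on the floor's upper face; in the tray's frame at (-83, 0, 3) mm
- sample1: a pumice sample, a chunky grey-beige stone with blunt corners, 60 (x) by 34 (y) by 30 (z) mm, about 45 g, lying flat on the bench at the start; two to four of these are present. Origin: its centre (15 mm above what it lies on when flat). It slides off the tray when the tray is tilted beyond about 36 degrees
- sample2: a pumice sample, a chunky grey-beige stone with blunt corners, 60 (x) by 34 (y) by 30 (z) mm, about 45 g, lying flat on the bench at the start; two to four of these are present. Origin: its centre (15 mm above what it lies on when flat). It slides off the tray when the tray is tilted beyond about 36 degrees
- sample3: a pumice sample, a chunky grey-beige stone with blunt corners, 60 (x) by 34 (y) by 30 (z) mm, about 45 g, lying flat on the bench at the start; two to four of these are present. Origin: its centre (15 mm above what it lies on when flat). It slides off the tray when the tray is tilted beyond about 36 degrees
- sample4: a pumice sample, a chunky grey-beige stone with blunt corners, 60 (x) by 34 (y) by 30 (z) mm, about 45 g, lying flat on the bench at the start; two to four of these are present. Origin: its centre (15 mm above what it lies on when flat). It slides off the tray when the tray is tilted beyond about 36 degrees
- balance: laboratory balance, fixed: white housing 180 by 180 mm, 50 mm high, with a round steel pan over its middle. Origin: centre of the underside
- pan (a point): centre of the top of the balance's round steel pan (diameter 120 mm), 70 mm above the bench, 20 mm above the housing; the pan does not move
- tub: open grey plastic tub, fixed, 210 (x) by 250 (y) by 90 (high) mm outside, walls and floor 5 mm. Origin: centre of the underside. It stands at the left or at the right
- rack: steel-wire drying rack, fixed, at the other side from the tub. Origin: on the bench under its middle; its x points towards its uphill end
- deck: the rack's sloping deck: two steel rails 14 mm wide and 190 mm long, along the deck's x at y = +-50 mm, with a stop bar across the lower end. Origin: midway between the rails, level with their upper faces, 70 mm above the bench; x points uphill (0.35 rad above level), z square to the rails
- stop (a point): middle of the stop bar's uphill face where it meets the plane of the rails, at x = -90 mm in the deck's frame; the bar is 130 mm long (deck y) and stands 14 mm above the rails
- dishes: stack of three closed petri dishes, diameter 90 mm, 45 mm high; leave alone. Origin under its centre
- dish: closed petri dish, diameter 90 mm, 14 mm high; leave alone. Origin under its centre
- beaker: glass beaker, diameter 84 mm, 110 mm high; leave alone. Origin under its centre
- flask: conical glass flask, foot diameter 100 mm, 155 mm high; leave alone. Origin under its centre

How it is judged:
By the outcome, as a careful person would: the job done as asked, in the order asked, and still so for the second after the job is handed in, with the robot touching nothing.
Of sample1, sample2, sample3, sample4 only 2 to 4 are there at a start; the rules pass over those that are not, and their reading is None.
At some moment in a run one of sample1, sample2, sample3, sample4 may be knocked a few centimetres aside while the robot is not near it.
It also fails if it takes over 208 s, if anything falls off the work surface, if the arm or the gripper's body presses on something with over 40 N, if the wrist force passes 120 N, or if a joint passes its speed limit or range.

## Working session

There is one attempt and no reset: what is moved stays moved. The work goes in short steps, Python scripts to look and compute and a tool call to move; the robot and the scene stay as the last step left them, time stands still between calls to the robot, and variables do not carry over. Pictures are saved under pics/ and viewed, at most 14 in all, crops included, and the job is handed in when it is done.

Besides the shell and the picture viewer there is one more tool, called after "Call:" as a command line: name --argument value ..., lists and objects as JSON in quotes. arm_command: Moves the arm, as the interface text tells. Its arguments: {"type":"object","properties":{"offset":{"type":"array","items":{"type":"array","items":{"type":"number"}}},"dr":{"type":"array","items":{"type":"array","items":{"type":"number"}}},"jaw":{"type":"number"},"force":{"type":"number"}},"required":["offset","dr"]}

```bash
ls; mkdir -p pics
python3 - <<'E'
from station import r
import cv2,numpy as np
print(r.get_state())
for n in ("scene","top"):
    c=r.capture(n); cv2.imwrite(f"pics/{n}0.png",c["img"][:,:,::-1]); print(n,c["fx"],c["fy"],c["cx"],c["cy"],c["R"],c["t"])
    np.savez(f"{n}0.npz",**c)
E
```

```text
pics
{'clock': 0.0, 'q': array([ 1.04021086,  0.57655282,  0.02486414,  1.43791217, -0.01503552,
        1.12898924, -0.05650245]), 'joint_vel': array([-0.00042003, -0.00097174, -0.0009869 ,  0.00159907, -0.00080314,
       -0.00148087,  0.00045641]), 'joint_efforts': array([-1.17586904e-03, -7.65739560e+01,  2.25028194e+00, -2.85960299e+01,
        1.51960098e-02,  1.27514906e-02,  2.37742199e-05]), 'tool_pos': array([ 0.29145558, -0.60833142,  0.23042771]), 'eef_rot': array([-8.09508749e-04,  9.75151145e-01,  2.21539027e-01, -2.18361776e-04]), 'force': array([ 0.34643589,  0.09144252, -0.41405555]), 'moment': array([ 0.00662986, -0.03495809,  0.01532036]), 'grasp_force': 0.0, 'opening': 0.08513442480620907}
scene 445.9567963960588 445.9567963960588 330.82639442244823 202.58903542089695 [[ 0.17305422  0.98489953  0.00501589]
 [ 0.69178679 -0.11792398 -0.71240787]
 [-0.70105868  0.12675512 -0.70174772]] [-0.10988812 -0.3099171   1.69982517]
top 436.551360426322 436.551360426322 328.2029953493626 201.39104714533676 [[ 0.02358634 -0.99957227 -0.01729072]
 [-0.99657939 -0.02213844 -0.07962045]
 [ 0.07920361  0.01910953 -0.99667528]] [0.00911742 0.52903659 1.24436029]
```

View pics/scene0.png

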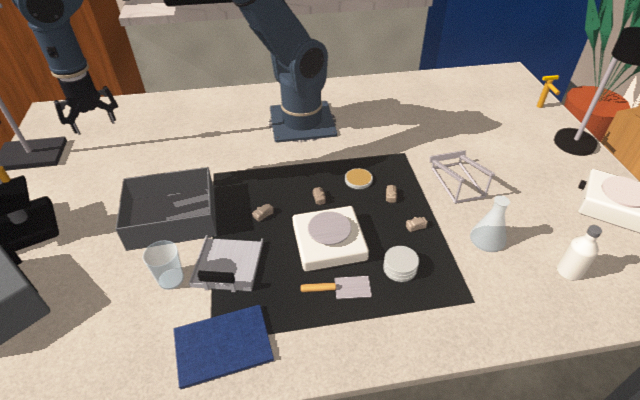

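View pics/top0.png

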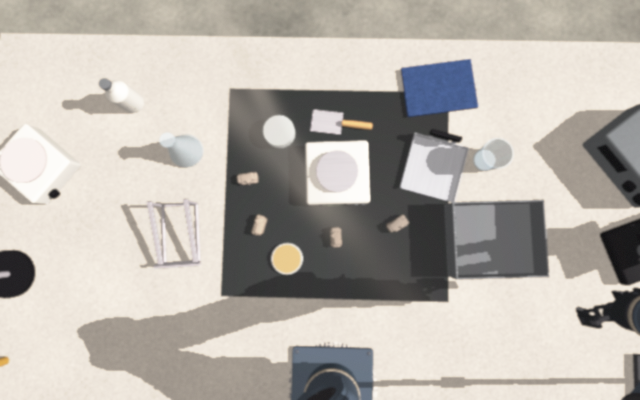

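The scene shows four samples at top pixels (247,179), (259,225), (336,237), (398,223). The tray is at (435,167) with its handle at (446,136), the balance at (337,172), the tub at (497,240) and the rack at (175,233). Next I'll view enlarged crops.

```bash
cat > h.py <<'E'
import numpy as np,cv2
from scipy.spatial.transform import Rotation as Ro
def rays(c,uv):
    uv=np.atleast_2d(np.array(uv,float)); d=np.c_[(uv[:,0]-c["cx"])/c["fx"],(uv[:,1]-c["cy"])/c["fy"]]
    if c.get("fish"):
        rr=np.linalg.norm(d,axis=1,keepdims=True); d=np.c_[d/np.maximum(rr,1e-9)*np.sin(rr),np.cos(rr)]
    else: d=np.c_[d,np.ones(len(d))]
    R=np.array(c["R"]); return -R.T@np.array(c["t"]), d@R
def onz(c,uv,z):
    o,d=rays(c,uv); return o+d*((z-o[2])/d[:,2])[:,None]
def tri(c1,p1,c2,p2):
    o1,d1=rays(c1,p1);o2,d2=rays(c2,p2);out=[]
    for a,b in zip(d1,d2):
        s=np.linalg.lstsq(np.c_[a,-b],o2-o1,rcond=None)[0]; P,Q=o1+a*s[0],o2+b*s[1]
        out.append([*((P+Q)/2),np.linalg.norm(P-Q)])
    return np.array(out)
def proj(c,X):
    p=np.atleast_2d(X)@np.array(c["R"]).T+c["t"]; 
    if c.get("fish"):
        n=np.linalg.norm(p[:,:2],axis=1); th=np.arctan2(n,p[:,2]); q=p[:,:2]/n[:,None]*th[:,None]
    else: q=p[:,:2]/p[:,2:]
    return q*c["fx"]+[c["cx"],c["cy"]]
def load(f): return dict(np.load(f))
def cap(n):
    from station import r
    c=r.capture(n); 
    if n=="wrist": c["fish"]=True
    return c
def crop(c,x0,y0,w,h,s): return cv2.resize(c["img"][y0:y0+h,x0:x0+w,::-1],None,fx=s,fy=s,interpolation=cv2.INTER_CUBIC)
def blobs(c,mask,amin):
    n,l,s,ce=cv2.connectedComponentsWithStats(mask.astype(np.uint8))
    out=[]
    for i in range(1,n):
        if s[i,4]>=amin:
            out.append((ce[i].round(1),s[i,4],cv2.minAreaRect(np.argwhere(l==i)[:,::-1].astype(np.float32))))
    return out
E
python3 - <<'E'
from h import *
s=load("scene0.npz");t=load("top0.npz")
W=np.vstack([np.hstack([crop(s,420,140,80,60,5),crop(t,130,190,80,60*1+20,5)[:300]]),np.hstack([crop(s,180,220,100,75,4),crop(t,395,120,100,75,4)])])
cv2.imwrite("pics/a.png",W)
# samples: brownish on black mat
for c,reg in((s,(205,150,470,300)),(t,(225,90,448,300))):
    im=c["img"].astype(int); x0,y0,x1,y1=reg
    hsv=cv2.cvtColor(c["img"],cv2.COLOR_RGB2HSV)
    m=(hsv[...,2]>70)&(hsv[...,1]>30)&(hsv[...,1]<130); k=np.zeros_like(m);k[y0:y1,x0:x1]=1;m&=k
    for b in blobs(c,m,60): print(b, onz(c,b[0],.015).round(3) )
E
```

```text
(array([368.1, 185.3]), np.int32(6101), ((337.0, 220.5), (141.0, 264.0), 90.0)) [[0.411 0.16  0.015]]
(array([459.8, 175.6]), np.int32(523), ((460.17559814453125, 175.88047790527344), (47.563106536865234, 25.981609344482422), 65.224853515625)) [[0.415 0.466 0.015]]
(array([359. , 175.9]), np.int32(109), ((358.5, 176.5), (27.0, 17.0), -0.0)) [[0.362 0.141 0.015]]
(array([448.4, 180.9]), np.int32(293), ((449.576904296875, 179.11537170410156), (34.66876220703125, 13.590156555175781), 56.3099365234375)) [[0.434 0.42  0.015]]
(array([390.7, 193.3]), np.int32(194), ((390.5, 193.0), (18.0, 11.0), 90.0)) [[0.459 0.221 0.015]]
(array([318.6, 195.3]), np.int32(194), ((318.75, 195.24996948242188), (18.024980545043945, 12.016654014587402), 71.56504821777344)) [[ 0.43  -0.003  0.015]]
(array([262.2, 211.8]), np.int32(249), ((262.4334716796875, 211.07936096191406), (13.298973083496094, 22.27414321899414), 58.392494201660156)) [[ 0.473 -0.18   0.015]]
(array([337.2, 247.1]), np.int32(1109), ((330.1119689941406, 237.11599731445312), (58.942752838134766, 70.65975189208984), 79.69515228271484)) [[0.64
[... 549 characters left out ...]
]
(array([247.4, 178.1]), np.int32(258), ((247.0, 178.0), (12.0, 22.0), 90.0)) [[0.592 0.26  0.015]]
(array([258.9, 224.8]), np.int32(272), ((258.87615966796875, 224.91287231445312), (13.313786506652832, 21.55109214782715), 16.699243545532227)) [[0.456 0.221 0.015]]
(array([397.5, 223.5]), np.int32(260), ((397.2794189453125, 223.86761474609375), (12.501529693603516, 22.241985321044922), 57.528804779052734)) [[ 0.469 -0.181  0.015]]
(array([335.6, 236.9]), np.int32(256), ((335.469482421875, 236.72560119628906), (21.202856063842773, 12.699625968933105), 83.6598129272461)) [[ 0.427 -0.002  0.015]]
(array([286. , 258.4]), np.int32(710), ((286.0, 258.5), (29.0, 28.0), 90.0)) [[0.361 0.139 0.015]]
```

View pics/a.png

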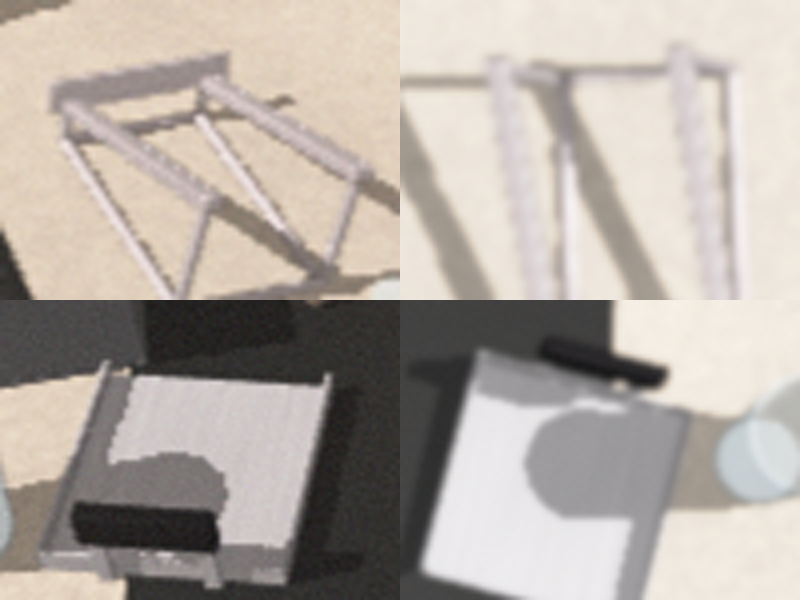

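The crops show that the rack's stop bar is at its near end (scene (430,157)–(466,151)). Its uphill rail ends are at scene (462,180) and (493,174), top (187,200) and (149,202). The tray's black bar is centred at scene (216,276), top (446,136).

Run:
```python
from h import *
s=load("scene0.npz");t=load("top0.npz")
P=lambda n,a,b: print(n,tri(s,a,t,b).round(3).tolist())
P("bar c",[(216,276)],[(446,136)])
P("rails up (-y,+y)",[(461.6,179.6),(493,174.4)],[(186.6,199.6),(149.4,201.6)])
P("tray backL(+y) ",[(253.5,290)],[(414.5,132)])
print(onz(t,[(414.5,132),(467,148),(400.5,188)],.018).round(3))
P("tub",[(122,178),(210,171)],[(543,276),(455,277)])
# pan: grey, saturation
for c,(x0,y0,x1,y1) in((s,(300,205,360,250)),(t,(310,145,366,200))):
    g=cv2.cvtColor(c["img"],cv2.COLOR_RGB2GRAY)[y0:y1,x0:x1]
    m=np.zeros((400,640),bool); m[y0:y1,x0:x1]=(g<200)&(g>110)
    b=max(blobs(c,m,100),key=lambda b:b[1]); print("pan",b,onz(c,b[0],.07).round(3))
im=np.hstack([crop(t,130,190,90,90,4),crop(t,440,190,110,90,4)]); 
im=np.vstack([im[:, :800],np.hstack([crop(s,300,200,100,60,4),crop(t,300,135,100,60,4)])]) if im.shape[1]>=800 else im
cv2.imwrite("pics/b.png",im)
```

```text
bar c [[0.719, -0.308, 0.057, 0.002]]
rails up (-y,+y) [[0.52, 0.41, 0.096, 0.004], [0.512, 0.513, 0.095, 0.004]]
tray backL(+y)  [[0.742, -0.225, 0.007, 0.008]]
[[ 0.739 -0.227  0.018]
 [ 0.694 -0.38   0.018]
 [ 0.573 -0.188  0.018]]
tub [[0.335, -0.572, 0.086, 0.017], [0.326, -0.328, 0.073, 0.005]]
pan (array([333.6, 228.9]), np.int32(1374), ((334.14117431640625, 228.63528442382812), (36.878170013427734, 50.11092758178711), 77.47119140625)) [[0.625 0.009 0.07 ]]
pan (array([315.6, 173.6]), np.int32(206), ((317.3658752441406, 172.7926788330078), (36.33197784423828, 15.349984169006348), 83.6598129272461)) [[0.602 0.057 0.07 ]]
```

View pics/b.png

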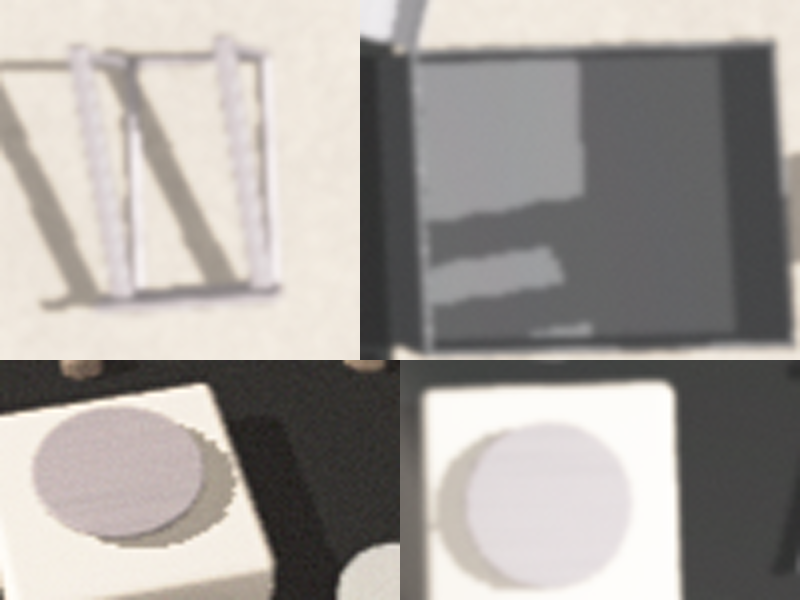

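This shows the pan centred at scene (329,228), top (337,171), and the tub rim corners. The rail lower ends are at top (195,261) and (160,263), with the stop bar just below them.

Run:
```python
from h import *
s=load("scene0.npz");t=load("top0.npz")
P=lambda n,a,b: print(n,tri(s,a,t,b).round(3).tolist())
f=lambda x,y,x0,y0,k:(x0+x/k-.5+.5/k,y0+y/k-.5+.5/k)
P("pan",[f(117,112,300,200,4)],[f(149,145,300,135,4)])
lo=[f(262,283,130,190,4),f(122,290,130,190,4)];up=[f(228,42,130,190,4),f(80,50,130,190,4)]
P("rail lo",[f(70,105,420,140,5),f(205,82,420,140,5)],lo)
P("rail up",[f(208,198,420,140,5),f(365,172,420,140,5)],up)
print("rail by z",onz(t,lo,.042).round(3).tolist(),onz(t,up,.100).round(3).tolist())
print("stop ends z.05",onz(t,[f(95,297,130,190,4),f(280,288,130,190,4)],.05).round(3).tolist())
print("stop scene z.053", onz(s,[f(50,85,420,140,5),f(228,55,420,140,5)],.053).round(3).tolist())
print("tub",onz(t,[f(x-360,y,440,190,4) for x,y in((412,50),(775,42),(795,345),(425,352))],.09).round(3).tolist())
print("bar ends",onz(t,[f(545-400,345-300,395,120,4),f(665-400,377-300,395,120,4)],.07).round(3).tolist())
print("beaker ", onz(t,[(485,160)],.11).round(3), onz(t,[(495,152)],0).round(3))
```

```text
pan [[0.612, -0.002, 0.063, 0.0]]
rail lo [[0.35, 0.396, 0.035, 0.0], [0.343, 0.495, 0.036, 0.003]]
rail up [[0.518, 0.41, 0.097, 0.004], [0.51, 0.513, 0.096, 0.004]]
rail by z [[0.351, 0.394, 0.042], [0.344, 0.494, 0.042]] [[0.517, 0.407, 0.1], [0.51, 0.508, 0.1]]
stop ends z.05 [[0.339, 0.509, 0.05], [0.348, 0.379, 0.05]]
stop scene z.053 [[0.349, 0.38, 0.053], [0.338, 0.508, 0.053]]
tub [[0.529, -0.319, 0.09], [0.54, -0.565, 0.09], [0.336, -0.575, 0.09], [0.325, -0.328, 0.09]]
bar ends [[0.73, -0.264, 0.07], [0.709, -0.348, 0.07]]
beaker  [[ 0.643 -0.401  0.11 ]] [[ 0.688 -0.468  0.   ]]
```

Call:
arm_command --offset '[[0.036,0.025,0],[0.036,0.025,0],[0.036,0.025,0],[0.036,0.025,0],[0.036,0.025,0]]' --dr '[[0,0,0.52],[0,0,0.52],[0,0,0.52],[0,0,0.52],[0,0,0.52]]' --jaw 0.6

```text
clock: 0.6
tool_pos: [0.4728, -0.4825, 0.2309]
eef_rot: [-0.0, 0.919, 0.395, -0.0]
force: [-0.2, -0.5, -0.6]
opening: 0.051
grasp_force: 0.0
```

Call:
arm_command --offset '[[0.036,0.025,0],[0.036,0.025,0],[0.036,0.025,0],[0.036,0.025,0],[0.036,0.025,0]]' --dr '[[0,0,0.52],[0,0,0.52],[0,0,0.52],[0,0,0.52],[0,0,0.52]]'

```text
clock: 1.1
tool_pos: [0.6527, -0.3575, 0.2308]
eef_rot: [-0.0, 0.832, 0.555, -0.0]
force: [0.3, -0.4, 0.2]
opening: 0.0511
grasp_force: 0.0
```

Call:
arm_command --offset '[[0.034,0.026,0],[0.034,0.026,0],[0,0,0]]' --dr '[[0,0,0.52],[0,0,0.52],[0,0,0]]'

```text
clock: 1.4
tool_pos: [0.7242, -0.2986, 0.2293]
eef_rot: [-0.002, 0.787, 0.617, 0.002]
force: [-0.6, 0.6, 0.1]
opening: 0.0511
grasp_force: 0.0
```

Run:
```python
from h import *
from station import r
st=r.get_state(); print(st["clock"],st["tool_pos"],st["eef_rot"],st["q"])
c=cap("wrist"); np.savez("w1.npz",**c); print(c["fx"],c["cx"],c["cy"]); cv2.imwrite("pics/w1.png",c["img"][:,:,::-1])
```

```text
1.4 [ 0.72418559 -0.29857986  0.22933089] [-0.00210801  0.78716346  0.61673738  0.00206126] [ 0.42610193  0.76364726 -0.21024025  1.06848288  0.14338612  1.32400264
 -0.00383303]
309.70691628693146 323.13122178644977 198.7200447996736
```

View pics/w1.png

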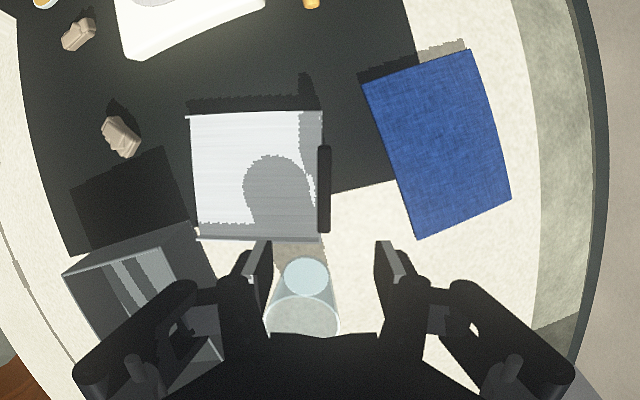

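The wrist view shows the black bar from pixel (324,146) to (324,232) and the tray's lip corners near (189,116) and (199,238).

```bash
cat >> h.py <<'E'
def bar(c,x0,y0,x1,y1,z=.073,th=45):
    g=c["img"].max(2)[y0:y1,x0:x1]; m=np.zeros((400,640),bool); m[y0:y1,x0:x1]=g<th
    b=max(blobs(c,m,100),key=lambda b:b[1]); box=cv2.boxPoints(b[2]); d=box[1]-box[0]; e=box[2]-box[1]
    if np.linalg.norm(d)>np.linalg.norm(e): ends=[(box[1]+box[2])/2,(box[3]+box[0])/2]
    else: ends=[(box[0]+box[1])/2,(box[2]+box[3])/2]
    W=onz(c,ends,z); v=W[1]-W[0]; 
    return ends,W,W.mean(0),np.linalg.norm(v),b[2]
E
python3 - <<'E'
from h import *
c=load("w1.npz");c["fish"]=True
e,W,m,L,b=bar(c,300,135,340,240); print(e,W.round(4),m,L,b); v=W[1]-W[0]; print(np.degrees(np.arctan2(v[1],v[0])))
t=load("top0.npz")
print("beaker rim",onz(t,(495,152),.11),onz(c,(303,315),.11),"base",onz(c,(307,276),0))
print("bar z from wrist+top", tri(c,[np.mean(e,0)],t,[(446,136)]))
print("cam",rays(c,(1,1))[0])
E
```

```text
Traceback (most recent call last):
  File "h.py", line 39, in bar
    b=max(blobs(c,m,100),key=lambda b:b[1]); box=cv2.boxPoints(b[2]); d=box[1]-box[0]; e=box[2]-box[1]
ValueError: max() iterable argument is empty
```

Run:
```python
from h import *
c=load("w1.npz");c["fish"]=True
print(c["img"].max(2)[175:215:10,308:340])
for th in (45,60,70):
  try:
    e,W,m,L,b=bar(c,312,138,340,238,th=th)
  except ValueError: continue
  print(th,e,W.round(4),m,L,b); v=W[1]-W[0]; print(np.degrees(np.arctan2(v[1],v[0])))
t=load("top0.npz")
print("beaker rim",onz(t,(495,152),.11),onz(c,(303,315),.11),"base",onz(c,(307,276),0))
e=[(324,146),(324,232)]
print(onz(c,e,.073))
print("bar z from wrist+top", tri(c,[np.mean(e,0)],t,[(446,136)]))
print("cam",rays(c,(1,1))[0])
```

```text
[[169 245 246 200 146 152 150 162 137  91  44  59  59  60  61  58  65  55
   55  60  64  52  52  69  74  78  76  77  74  75  73  75]
 [167 223 237 234 237 234 191 165 134  93  48  55  63  60  61  60  63  63
   66  64  61  56  54  65  77  73  78  80  77  78  77  79]
 [159 155 209 235 240 239 243 227 166  92  50  58  61  57  65  67  60  64
   66  60  62  56  74 245 248 252 255 253 249 247 244 241]
 [159 153 156 157 153 185 255 172 138  94  48  64  67  65  58  63  64  63
   68  70  62  51  90 255 251 244 242 243 241 242 242 244]]
60 [array([324.5, 138. ], dtype=float32), array([324.5, 231. ], dtype=float32)] [[ 0.735  -0.2531  0.073 ]
 [ 0.7123 -0.3459  0.073 ]] [ 0.72362622 -0.29951708  0.073     ] 0.09555254377647522 ((324.5, 184.5), (93.0, 13.0), 90.0)
-103.7643526054894
70 [array([328., 138.], dtype=float32), array([328., 232.], dtype=float32)] [[ 0.7383 -0.2539  0.073 ]
 [ 0.7155 -0.3479  0.073 ]] [ 0.7268942  -0.30089698  0.073     ] 0.09668055864974508 ((328.0, 185.0), (94.0, 20.0), 90.0)
-103.6044884491044
beaker rim [[ 0.66544631 -0.42784076  0.11      ]] [[ 0.6713262  -0.41876791  0.11      ]] base [[ 0.66620076 -0.43391105  0.        ]]
[[ 0.73266814 -0.26056266  0.073     ]
 [ 0.71148802 -0.34688658  0.073     ]]
bar z from wrist+top [[ 0.72103134 -0.30950002  0.04963128  0.00310044]]
cam [ 0.73981248 -0.22941045  0.3719045 ]
```

Call:
arm_command --offset '[[-0.002,-0.004,-0.04],[0,0,-0.04],[0,0,-0.03],[0,0,0]]' --dr '[[0,0,0],[0,0,0],[0,0,0],[0,0,0]]'

```text
clock: 1.85
tool_pos: [0.7139, -0.3109, 0.1157]
eef_rot: [-0.004, 0.791, 0.612, -0.003]
force: [-1.2, 0.9, -0.3]
opening: 0.0513
grasp_force: 0.0
```

Run:
```python
from h import *
from station import r
st=r.get_state(); print(st["clock"],st["tool_pos"],st["eef_rot"])
c=cap("wrist"); np.savez("w2.npz",**c); cv2.imwrite("pics/w2.png",c["img"][:,:,::-1])
w=load("w1.npz");w["fish"]=True
print(rays(c,(1,1))[0], r.get_state()["tool_pos"])
```

```text
1.85 [ 0.71389228 -0.31092629  0.11574051] [-0.00372817  0.79093891  0.6118772  -0.00283425]
[ 0.73176325 -0.24146444  0.25787892] [ 0.71568538 -0.31130572  0.11917709]
```

View pics/w2.png

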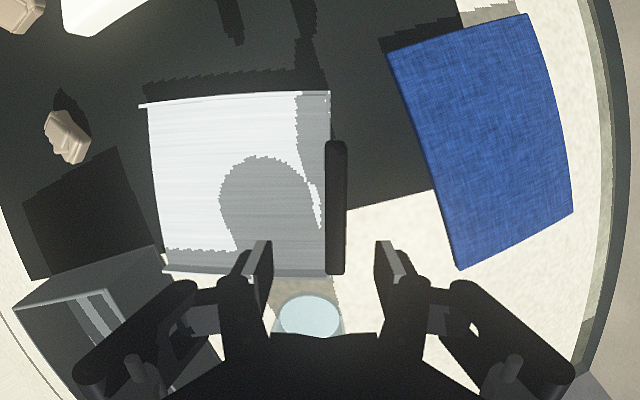

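The bar now spans (336,141)–(336,274), between the fingers' planes and square to them.

Run:
```python
from h import *
c=load("w2.npz");c["fish"]=True;w=load("w1.npz");w["fish"]=True
W=onz(c,[(336.5,142),(336.5,273)],.073);print(W,W.mean(0),np.linalg.norm(W[1]-W[0]))
print(tri(w,[(324.5,146),(324.5,232)],c,[(336.5,142),(336.5,273)]))
```

```text
[[ 0.73313149 -0.26083207  0.073     ]
 [ 0.71215721 -0.346323    0.073     ]] [ 0.72264435 -0.30357753  0.073     ] 0.08802623928263051
[[ 7.33133015e-01 -2.60771821e-01  7.28388370e-02  1.53430617e-04]
 [ 7.11677931e-01 -3.48581866e-01  6.90135116e-02  1.12823580e-04]]
```

Call:
arm_command --offset '[[0,0,0],[0,0,0]]' --dr '[[0,0,0],[0,0,0]]'

```text
clock: 2.1
tool_pos: [0.7188, -0.3115, 0.124]
eef_rot: [0.002, 0.791, 0.612, 0.001]
force: [-0.1, 0.7, 0.6]
opening: 0.0512
grasp_force: 0.0
```

Call:
arm_command --offset '[[0.004,0.008,-0.03],[0,0,-0.03],[0,0,-0.024],[0,0,0]]' --dr '[[0,0,0],[0,0,0],[0,0,0],[0,0,0]]'

```text
clock: 2.5
tool_pos: [0.7202, -0.3022, 0.0351]
eef_rot: [-0.002, 0.791, 0.612, -0.001]
force: [-0.9, 0.4, -0.3]
opening: 0.0513
grasp_force: 0.0
```

Call:
arm_command --offset '[[0,0,0],[0,0,0],[0,0,0],[0,0,0],[0,0,0]]' --dr '[[0,0,0],[0,0,0],[0,0,0],[0,0,0],[0,0,0]]' --jaw 0 --force 80

```text
clock: 3.0
tool_pos: [0.7231, -0.3034, 0.0401]
eef_rot: [0.002, 0.791, 0.612, 0.001]
force: [0.7, -0.7, 5.8]
opening: 0.013
grasp_force: 79.0
```

Call:
arm_command --offset '[[0,0,0.02],[0,0,0.03],[0,0,0.04],[0,0,0.04],[0,0,0.03]]' --dr '[[0,0,0],[0,0,0],[0,0,0],[0,0,0],[0,0,0]]'

```text
clock: 3.5
tool_pos: [0.7223, -0.303, 0.2013]
eef_rot: [0.001, 0.791, 0.612, 0.001]
force: [0.7, -0.4, -2.0]
opening: 0.0127
grasp_force: 78.4
```

Call:
arm_command --offset '[[-0.001,0.015,0],[-0.003,0.03,0],[-0.003,0.035,0],[-0.003,0.035,0],[-0.003,0.035,0]]' --dr '[[0,0,0.1],[0,0,0.2],[0,0,0.2],[0,0,0.2],[0,0,0.2]]'

```text
clock: 4.0
tool_pos: [0.7079, -0.1507, 0.197]
eef_rot: [-0.0, 0.75, 0.661, -0.0]
force: [1.2, 0.6, -2.5]
opening: 0.0128
grasp_force: 78.4
```

Call:
arm_command --offset '[[-0.003,0.035,0],[-0.003,0.035,0],[-0.003,0.035,0],[-0.003,0.03,0],[0,0.016,0]]' --dr '[[0,0,0.2],[0,0,0.2],[0,0,0.2],[0,0,0.2],[0,0,0.1]]'

```text
clock: 4.5
tool_pos: [0.6957, 0.0027, 0.1972]
eef_rot: [-0.001, 0.706, 0.708, 0.0]
force: [0.0, 0.6, -2.2]
opening: 0.0132
grasp_force: 78.4
```

Call:
arm_command --offset '[[0,0,0],[0,0,0],[0,0,0]]' --dr '[[0,0,0],[0,0,0],[0,0,0]]'

```text
clock: 4.8
tool_pos: [0.6967, -0.0042, 0.1971]
eef_rot: [0.0, 0.709, 0.706, -0.001]
force: [-0.3, -0.9, -2.8]
opening: 0.0126
grasp_force: 78.4
```

Run:
```python
from h import *
from station import r
st=r.get_state(); print(st["clock"],st["tool_pos"],st["eef_rot"],st["q"],st["opening"])
c=cap("scene"); np.savez("s1.npz",**c);d=cap("wrist"); np.savez("w3.npz",**d);t=cap("top"); np.savez("t1.npz",**t)
cv2.imwrite("pics/c.png",np.vstack([np.hstack([crop(c,220,130,200,150,2),crop(t,230,80,200,150,2)]),np.hstack([cv2.resize(d["img"][:,:,::-1],(400,250)),np.zeros((250,400,3),np.uint8)])]))
```

```text
4.8 [ 0.69674569 -0.00417312  0.19706317] [ 4.37076651e-04  7.08586058e-01  7.05624020e-01 -5.91125518e-04] [ 0.09126795  0.64388108 -0.27670285  1.41021827  0.18540413  1.11330999
 -0.21898084] 0.012638182183314346
```

View pics/c.png

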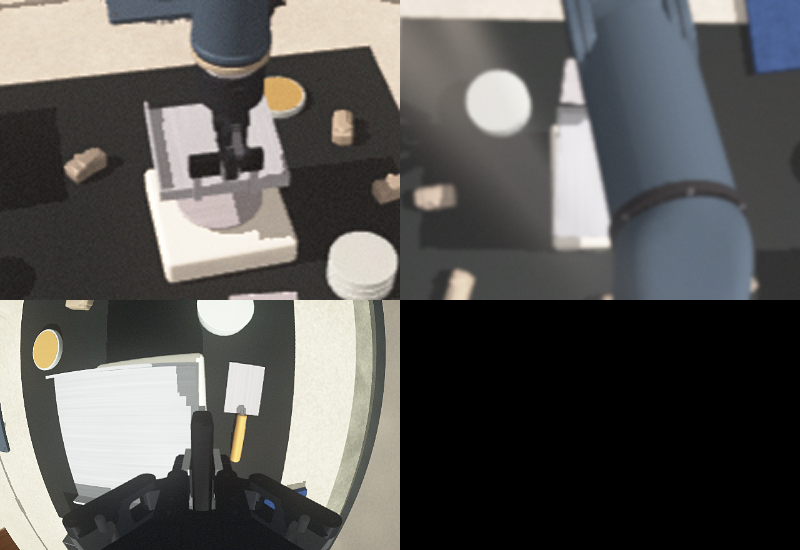

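The tray hangs level over the balance, with its handle bar square in the fingers. I'll lower it now.

Call:
arm_command --offset '[[0.001,0.002,-0.025],[0,0,-0.03],[0,0,-0.02],[0,0,-0.005],[0,0,0]]' --dr '[[0,0,0],[0,0,0],[0,0,0],[0,0,0],[0,0,0]]'

```text
clock: 5.45
tool_pos: [0.6974, -0.0003, 0.1168]
eef_rot: [-0.0, 0.708, 0.706, -0.0]
force: [-0.0, -0.1, -2.2]
opening: 0.013
grasp_force: 78.4
```

Call:
arm_command --offset '[[0,0,0],[0,0,-0.002],[0,0,-0.002],[0,0,0]]' --dr '[[0,0,0],[0,0,0],[0,0,0],[0,0,0]]'

```text
clock: 5.85
tool_pos: [0.6977, 0.0002, 0.1136]
eef_rot: [0.0, 0.708, 0.707, 0.0]
force: [-0.3, -0.4, -1.1]
opening: 0.0127
grasp_force: 78.4
```

Call:
arm_command --offset '[[0,0,-0.002],[0,0,-0.002],[0,0,0]]' --dr '[[0,0,0],[0,0,0],[0,0,0]]'

```text
clock: 6.15
tool_pos: [0.6979, 0.0003, 0.11]
eef_rot: [0.0, 0.708, 0.707, 0.0]
force: [-0.6, 0.1, 4.8]
opening: 0.013
grasp_force: 79.2
```

Call:
arm_command --offset '[[0,0,0],[0,0,0],[0,0,0],[0,0,0]]' --dr '[[0,0,0],[0,0,0],[0,0,0],[0,0,0]]' --jaw 0.5

```text
clock: 6.55
tool_pos: [0.6976, 0.0002, 0.1092]
eef_rot: [-0.0, 0.708, 0.707, -0.0]
force: [-0.6, 0.2, -0.0]
opening: 0.0425
grasp_force: 0.0
```

Call:
arm_command --offset '[[0,0,0.02],[0,0,0.04],[0,0,0.04],[0,0,0.04]]' --dr '[[0,0,0],[0,0,0],[0,0,0],[0,0,0]]'

```text
clock: 6.95
tool_pos: [0.6974, 0.0003, 0.2507]
eef_rot: [-0.0, 0.708, 0.707, -0.0]
force: [1.0, -0.7, 0.1]
opening: 0.0426
grasp_force: 0.0
```

Call:
arm_command --offset '[[-0.03,0.04,0],[-0.03,0.04,0],[-0.03,0.04,0],[-0.03,0.04,0],[-0.03,0.02,0]]' --dr '[[0,0,0],[0,0,0],[0,0,0],[0,0,0],[0,0,0]]'

```text
clock: 7.45
tool_pos: [0.5456, 0.1844, 0.2495]
eef_rot: [-0.001, 0.706, 0.708, 0.001]
force: [0.5, 0.8, 1.8]
opening: 0.0424
grasp_force: 0.0
```

Call:
arm_command --offset '[[-0.01,0,0],[0,0,0],[0,0,0]]' --dr '[[0,0,0],[0,0,0],[0,0,0]]'

```text
clock: 7.75
tool_pos: [0.5387, 0.1791, 0.2495]
eef_rot: [0.001, 0.708, 0.706, 0.0]
force: [0.4, -0.2, 0.3]
opening: 0.0429
grasp_force: 0.0
```

Run:
```python
from h import *
from station import r
st=r.get_state(); print(st["clock"],st["tool_pos"],st["eef_rot"],st["q"],st["opening"])
for n in("scene","top","wrist"):
    c=cap(n); np.savez(f"{n}2.npz",**c)
    if n=="scene": a=crop(c,220,130,200,150,2)
    if n=="top": b=crop(c,225,80,200,150,2)
    if n=="wrist": w=c
cv2.imwrite("pics/d.png",np.vstack([np.hstack([a,b]),np.hstack([cv2.resize(w["img"][:,:,::-1],(448,280)),np.zeros((280,352,3),np.uint8)])]))
```

```text
7.75 [0.53871257 0.17908066 0.24946894] [5.35035820e-04 7.08150323e-01 7.06061481e-01 1.33107175e-04] [-0.18119684  0.41027699 -0.32635969  1.69339599  0.14807278  1.06150744
 -0.5576217 ] 0.04291965431879275
```

View pics/d.png

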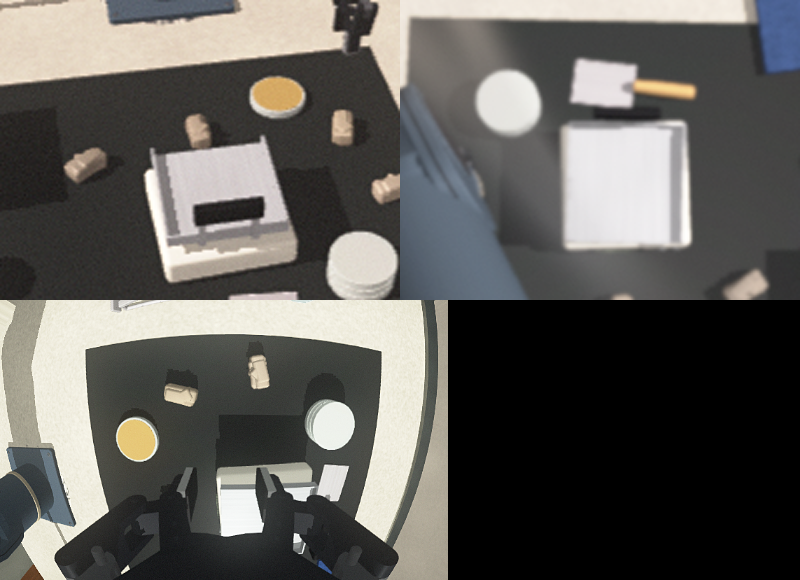

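The tray stands level and free on the pan: top rim corners are at about (307,141)–(370,204), and its bar is at the far side. In the wrist view the samples are near (258,136) and (370,103).

```bash
cat >> h.py <<'E'
def samples(c,near=None,z=.02,lo=90,reg=None):
    hsv=cv2.cvtColor(c["img"],cv2.COLOR_RGB2HSV); m=(hsv[...,2]>lo)&(hsv[...,1]>28)&(hsv[...,1]<135)&((hsv[...,0]<25))
    n,l,s,ce=cv2.connectedComponentsWithStats(m.astype(np.uint8)); out=[]
    for i in range(1,n):
        if s[i,4]<60: continue
        ys,xs=np.nonzero(l==i); W=onz(c,np.c_[xs,ys],z)[:,:2]
        (cx,cy),(w,h),a=cv2.minAreaRect((W*1000).astype(np.float32))
        if w<h: w,h,a=h,w,a+90
        if not(35<w<95 and 20<h<60): continue
        out.append((round(cx/1000,4),round(cy/1000,4),round(w),round(h),round((a+90)%180-90,1),ce[i].round(0).tolist()))
    return out
E
python3 - <<'E'
from h import *
w=load("wrist2.npz");w["fish"]=True
for n in("scene2","top2"): print(n,*samples(load(n+".npz")),sep="\n ")
print("wrist",*samples(w),sep="\n ")
t=load("top2.npz"); f=lambda x,y:(225+x/2-.25,80+y/2-.25)
q=onz(t,[f(165,122),f(288,122),f(290,246),f(163,248)],.085); print(q.round(4).tolist(),q.mean(0))
b=onz(t,[f(195,113),f(262,113)],.073+.07);print("bar",b.mean(0),b)
print("cam",rays(w,(1,1))[0])
E
```

```text
scene2
 (0.4643, 0.2201, 79, 31, -15.0, [391.0, 193.0])
 (0.4355, -0.0038, 78, 34, 4.6, [318.0, 195.0])
 (0.4744, -0.1799, 69, 48, -57.6, [262.0, 212.0])
 (0.598, 0.2576, 70, 48, -80.5, [416.0, 223.0])
 (0.7687, -0.0567, 92, 25, 82.2, [318.0, 287.0])
top2
 (1.0512, 0.7139, 53, 41, -69.9, [105.0, 23.0])
 (0.4674, -0.1798, 63, 36, -55.4, [398.0, 224.0])
 (0.4264, -0.0036, 57, 35, 1.4, [336.0, 237.0])
wrist
 (0.5915, 0.2619, 59, 35, -79.3, [369.0, 103.0])
 (0.4577, 0.2243, 60, 34, -16.3, [258.0, 135.0])
[[0.6917, 0.0824, 0.085], [0.6951, -0.0887, 0.085], [0.5224, -0.0942, 0.085], [0.5158, 0.0803, 0.085]] [ 0.60625028 -0.00505125  0.085     ]
bar [ 0.6927284  -0.00559422  0.143     ] [[ 0.69185966  0.03876231  0.143     ]
 [ 0.69359714 -0.04995075  0.143     ]]
cam [0.53792505 0.25106777 0.39126566]
```

Call:
arm_command --offset '[[0.018,0.028,-0.03],[0.018,0.028,-0.03],[0.017,0.027,-0.03],[0,0,-0.03],[0,0,0]]' --dr '[[0,0,0.46],[0,0,0.45],[0,0,0.45],[0,0,0],[0,0,0]]' --jaw 0.8

```text
clock: 8.4
tool_pos: [0.5891, 0.2618, 0.1244]
eef_rot: [-0.002, 0.638, 0.77, -0.004]
force: [-0.5, -0.3, 0.0]
opening: 0.0681
grasp_force: 0.0
```

Call:
arm_command --offset '[[0,0,0],[0,0,0]]' --dr '[[0,0,0],[0,0,0]]'

```text
clock: 8.6
tool_pos: [0.5918, 0.2627, 0.1311]
eef_rot: [0.001, 0.638, 0.77, 0.001]
force: [-0.1, 0.4, 0.1]
opening: 0.0684
grasp_force: 0.0
```

Run:
```python
from h import *
from station import r
st=r.get_state(); print(st["clock"],st["tool_pos"],st["eef_rot"])
w=cap("wrist"); print(*samples(w),sep="\n"); np.savez("w5.npz",**w)
o=load("wrist2.npz");o["fish"]=True
s=[x for x in samples(w) if abs(x[0]-.59)<.04]
if s: print("z",tri(o,[(369,103)],w,[s[0][5]]))
```

```text
8.6 [0.59177207 0.26268587 0.13107623] [6.19374325e-04 6.38077587e-01 7.69971273e-01 9.21046039e-04]
(0.5921, 0.2631, 61, 33, -80.7, [326.0, 196.0])
(0.4593, 0.2258, 62, 40, -13.6, [177.0, 209.0])
z [[5.93851730e-01 2.61693325e-01 1.09113247e-02 1.21368418e-04]]
```

Call:
arm_command --offset '[[0,0,-0.04],[0,0,-0.04],[0,0,-0.03],[0,0,-0.016],[0,0,0]]' --dr '[[0,0,0],[0,0,0],[0,0,0],[0,0,0],[0,0,0]]'

```text
clock: 9.15
tool_pos: [0.5903, 0.2626, 0.0026]
eef_rot: [-0.0, 0.638, 0.77, -0.001]
force: [0.1, -0.4, 0.5]
opening: 0.0684
grasp_force: 0.0
```

Call:
arm_command --offset '[[0,0,0],[0,0,0],[0,0,0],[0,0,0],[0,0,0]]' --dr '[[0,0,0],[0,0,0],[0,0,0],[0,0,0],[0,0,0]]' --jaw 0 --force 40

```text
clock: 9.65
tool_pos: [0.592, 0.2639, 0.0055]
eef_rot: [0.001, 0.638, 0.77, 0.002]
force: [-0.9, -1.5, 7.3]
opening: 0.0333
grasp_force: 40.7
```

Call:
arm_command --offset '[[0,0,0.03],[0,0,0.04],[0,0,0.04],[0,0,0.04],[0,0,0.02]]' --dr '[[0,0,0],[0,0,0],[0,0,0],[0,0,0],[0,0,0]]'

```text
clock: 10.15
tool_pos: [0.5919, 0.2641, 0.1783]
eef_rot: [0.001, 0.637, 0.77, 0.003]
force: [-0.1, 0.6, 0.1]
opening: 0.0331
grasp_force: 40.1
```

Call:
arm_command --offset '[[0.004,-0.023,0],[0.004,-0.023,0],[0.004,-0.023,0],[0.004,-0.023,0],[0.004,-0.023,0]]' --dr '[[0,0,0.9],[0,0,0.9],[0,0,0.9],[0,0,0.9],[0,0,0.9]]'

```text
clock: 10.65
tool_pos: [0.6109, 0.1473, 0.1744]
eef_rot: [0.001, 0.366, 0.931, 0.0]
force: [0.5, -0.8, -1.4]
opening: 0.0333
grasp_force: 40.1
```

Call:
arm_command --offset '[[0.004,-0.023,0],[0.004,-0.023,0],[0.004,-0.023,0],[0.004,-0.023,0],[0.004,-0.023,0]]' --dr '[[0,0,0.9],[0,0,0.9],[0,0,0.9],[0,0,0.9],[0,0,0.9]]'

```text
clock: 11.15
tool_pos: [0.6309, 0.0321, 0.1743]
eef_rot: [0.001, 0.06, 0.998, -0.0]
force: [-0.2, 0.1, -0.5]
opening: 0.0334
grasp_force: 40.1
```

Call:
arm_command --offset '[[0,0,-0.02],[0,0,-0.02],[0,0,0],[0,0,0],[0,0,0]]' --dr '[[0,0,0.9],[0,0,0],[0,0,0],[0,0,0],[0,0,0]]'

```text
clock: 11.65
tool_pos: [0.6313, 0.0337, 0.1348]
eef_rot: [0.001, -0.0, 1.0, 0.0]
force: [0.4, 1.1, -0.3]
opening: 0.0335
grasp_force: 40.1
```

Aligned. Lower to about 0.080 and release with a small opening.

Call:
arm_command --offset '[[0,0,-0.02],[0,0,-0.02],[0,0,-0.01],[0,0,-0.005],[0,0,0]]' --dr '[[0,0,0],[0,0,0],[0,0,0],[0,0,0],[0,0,0]]'

```text
clock: 12.15
tool_pos: [0.6311, 0.0336, 0.079]
eef_rot: [0.0, -0.0, 1.0, -0.0]
force: [0.4, -1.0, -0.9]
opening: 0.0338
grasp_force: 40.2
```

Call:
arm_command --offset '[[0,0,0],[0,0,0],[0,0,0]]' --dr '[[0,0,0],[0,0,0],[0,0,0]]'

```text
clock: 12.45
tool_pos: [0.6309, 0.0333, 0.0787]
eef_rot: [0.0, 0.0, 1.0, 0.0]
force: [-0.1, 0.5, -1.0]
opening: 0.0336
grasp_force: 40.2
```

Call:
arm_command --offset '[[0,0,0],[0,0,0],[0,0,0.01],[0,0,0.04],[0,0,0.05]]' --dr '[[0,0,0],[0,0,0],[0,0,0],[0,0,0],[0,0,0]]' --jaw 0.5

```text
clock: 12.95
tool_pos: [0.6294, 0.0331, 0.1783]
eef_rot: [-0.002, -0.0, 1.0, 0.0]
force: [1.6, -0.5, 0.4]
opening: 0.043
grasp_force: 0.0
```

Call:
arm_command --offset '[[-0.034,0.038,0],[-0.034,0.038,0],[-0.035,0.038,0],[-0.035,0.039,0],[-0.035,0.039,0]]' --dr '[[0,0,-0.37],[0,0,-0.37],[0,0,-0.37],[0,0,-0.37],[0,0,-0.37]]' --jaw 0.8

```text
clock: 13.45
tool_pos: [0.4619, 0.2203, 0.1792]
eef_rot: [0.001, 0.13, 0.992, 0.0]
force: [0.6, 1.6, -0.0]
opening: 0.0683
grasp_force: 0.0
```

Call:
arm_command --offset '[[0,0,-0.04],[0,0,0],[0,0,0],[0,0,0]]' --dr '[[0,0,0],[0,0,0],[0,0,0],[0,0,0]]'

```text
clock: 13.85
tool_pos: [0.4645, 0.2184, 0.1394]
eef_rot: [0.0, 0.13, 0.992, 0.0]
force: [0.8, -1.2, -0.2]
opening: 0.0681
grasp_force: 0.0
```

Run:
```python
from h import *
from station import r
st=r.get_state(); print(st["clock"],st["tool_pos"],st["eef_rot"])
w=cap("wrist"); print(*samples(w),sep="\n"); np.savez("w6.npz",**w)
print(*samples(cap("top")),sep="\n"); print(*samples(cap("scene")),sep="\n")
```

```text
13.85 [0.4645359  0.21844757 0.1394414 ] [4.81397413e-04 1.29731437e-01 9.91549032e-01 2.00078505e-04]
(0.4384, 0.3707, 44, 29, -83.2, [477.0, 130.0])
(0.4563, 0.2236, 60, 32, -15.7, [325.0, 184.0])
(0.4272, 0.0042, 57, 50, 6.9, [116.0, 212.0])
(0.4637, -0.1694, 86, 38, -57.3, [48.0, 268.0])
(0.6379, -0.3277, 83, 57, -73.8, [57.0, 360.0])
(1.0653, -0.5052, 38, 33, -35.7, [509.0, 25.0])
(0.6441, 0.0348, 59, 26, 1.3, [324.0, 162.0])
(0.4685, -0.1796, 64, 36, -58.4, [398.0, 224.0])
(0.4264, -0.0036, 57, 35, 1.3, [336.0, 237.0])
(0.2212, 0.3695, 60, 25, -17.8, [414.0, 142.0])
(0.4643, 0.2201, 79, 31, -15.0, [391.0, 193.0])
(0.4351, -0.0038, 79, 34, 4.6, [318.0, 195.0])
(0.4744, -0.1799, 69, 48, -57.6, [262.0, 212.0])
(0.5598, 0.0474, 52, 39, -2.1, [342.0, 223.0])
(0.7687, -0.0567, 92, 25, 82.2, [319.0, 287.0])
```

Call:
arm_command --offset '[[-0.008,0.005,-0.04],[0,0,-0.04],[0,0,-0.035],[0,0,-0.02],[0,0,0]]' --dr '[[0,0,-0.1],[0,0,0],[0,0,0],[0,0,0],[0,0,0]]'

```text
clock: 14.5
tool_pos: [0.4545, 0.2231, 0.0015]
eef_rot: [-0.001, 0.136, 0.991, -0.001]
force: [-0.2, -0.8, -0.1]
opening: 0.0684
grasp_force: 0.0
```

Call:
arm_command --offset '[[0,0,0],[0,0,0],[0,0,0],[0,0,0],[0,0,0]]' --dr '[[0,0,0],[0,0,0],[0,0,0],[0,0,0],[0,0,0]]' --jaw 0

```text
clock: 15.0
tool_pos: [0.4563, 0.2244, 0.0049]
eef_rot: [0.001, 0.136, 0.991, 0.001]
force: [-0.7, -0.8, 7.5]
opening: 0.0334
grasp_force: 40.3
```

Call:
arm_command --offset '[[0,0,0.03],[0,0,0.04],[0,0,0.04],[0,0,0.03],[0,0,0]]' --dr '[[0,0,0],[0,0,0],[0,0,0],[0,0,0],[0,0,0]]'

```text
clock: 15.5
tool_pos: [0.4572, 0.2252, 0.1479]
eef_rot: [0.003, 0.136, 0.991, 0.002]
force: [0.4, 0.0, -1.1]
opening: 0.0333
grasp_force: 40.0
```

Call:
arm_command --offset '[[0.019,-0.032,0],[0.019,-0.032,0],[0.019,-0.032,0],[0.019,-0.032,0],[0.018,-0.032,0]]' --dr '[[0,0,0.4],[0,0,0.4],[0,0,0.4],[0,0,0.4],[0,0,0.36]]'

```text
clock: 16.0
tool_pos: [0.5498, 0.0622, 0.1433]
eef_rot: [0.0, -0.002, 1.0, -0.0]
force: [1.1, 0.7, 0.5]
opening: 0.0332
grasp_force: 40.0
```

Call:
arm_command --offset '[[0.018,-0.032,0],[0,0,-0.02],[0,0,0],[0,0,0],[0,0,0]]' --dr '[[0,0,0],[0,0,0],[0,0,0],[0,0,0],[0,0,0]]'

```text
clock: 16.5
tool_pos: [0.5672, 0.0332, 0.1241]
eef_rot: [0.0, -0.002, 1.0, 0.0]
force: [-0.1, -0.1, -0.2]
opening: 0.0333
grasp_force: 40.0
```

Call:
arm_command --offset '[[-0.001,0,-0.02],[0,0,-0.015],[0,0,-0.01],[0,0,0],[0,0,0]]' --dr '[[0,0,0],[0,0,0],[0,0,0],[0,0,0],[0,0,0]]'

```text
clock: 17.0
tool_pos: [0.5663, 0.0324, 0.0782]
eef_rot: [-0.0, -0.001, 1.0, 0.0]
force: [0.1, -0.1, -0.8]
opening: 0.0335
grasp_force: 41.1
```

Call:
arm_command --offset '[[0,0,0],[0,0,0],[0,0,0.01],[0,0,0.04],[0,0,0.05]]' --dr '[[0,0,0],[0,0,0],[0,0,0],[0,0,0],[0,0,0]]' --jaw 0.5

```text
clock: 17.5
tool_pos: [0.5651, 0.0318, 0.1787]
eef_rot: [-0.002, -0.001, 1.0, 0.0]
force: [1.7, -0.4, 1.1]
opening: 0.0426
grasp_force: 0.0
```

Call:
arm_command --offset '[[-0.03,-0.01,0],[-0.035,-0.008,0],[-0.035,-0.009,0],[-0.035,-0.009,-0.02],[0,0,-0.02]]' --dr '[[0,0,0],[0,0,0],[0,0,0],[0,0,0],[0,0,0]]' --jaw 0.8

```text
clock: 18.0
tool_pos: [0.4271, -0.0061, 0.1388]
eef_rot: [-0.001, -0.0, 1.0, -0.002]
force: [1.9, -1.3, -0.1]
opening: 0.0686
grasp_force: 0.0
```

Call:
arm_command --offset '[[0,0,0],[0,0,0],[0,0,0]]' --dr '[[0,0,0],[0,0,0],[0,0,0]]'

```text
clock: 18.3
tool_pos: [0.4326, -0.0034, 0.1393]
eef_rot: [0.001, -0.001, 1.0, 0.0]
force: [0.2, 0.2, 0.2]
opening: 0.0685
grasp_force: 0.0
```

Run:
```python
from h import *
from station import r
st=r.get_state(); print(st["clock"],st["tool_pos"],st["eef_rot"],st["q"])
w=cap("wrist"); print(*samples(w),sep="\n"); cv2.imwrite("pics/e.png",w["img"][:,:,::-1])
print(*samples(cap("top")),sep="\n")
```

```text
18.3 [ 0.43263973 -0.0033988   0.13930369] [ 9.18727618e-04 -8.50090303e-04  9.99999177e-01  2.79928970e-04] [ 0.48435082  0.43218333 -0.800956    2.15051048  0.46556619  0.73394498
  0.94763586]
(0.3915, 0.4065, 40, 39, 1.9, [633.0, 165.0])
(0.427, -0.0001, 61, 32, 4.9, [325.0, 187.0])
(0.433, 0.4173, 54, 27, -85.9, [631.0, 198.0])
(0.4658, -0.1736, 71, 33, -55.1, [153.0, 227.0])
(0.6431, -0.3439, 93, 40, -32.1, [88.0, 330.0])
(1.0647, -0.5043, 39, 34, 81.0, [510.0, 27.0])
(1.0356, 0.7719, 49, 31, -89.1, [86.0, 31.0])
(0.6441, 0.0348, 59, 26, 1.3, [324.0, 162.0])
(0.5749, 0.0346, 56, 29, 1.3, [324.0, 185.0])
(0.4676, -0.1802, 63, 36, -55.4, [398.0, 224.0])
```

View pics/e.png

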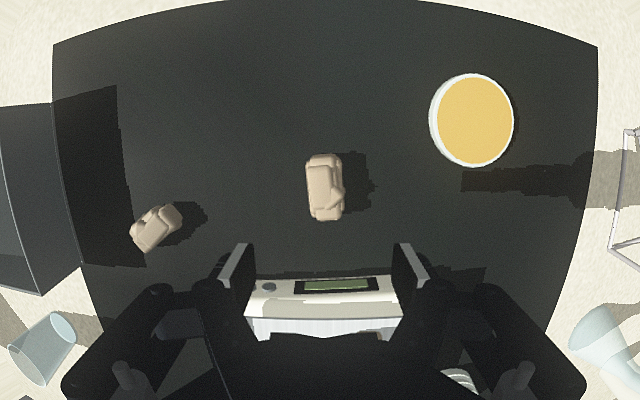

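The wrist view shows sample 3 at (325,187), nearly in line with the fingers, and sample 4 at (153,227).

Call:
arm_command --offset '[[-0.005,0.003,-0.04],[0,0,-0.04],[0,0,-0.035],[0,0,-0.02],[0,0,0]]' --dr '[[0,0,0.5],[0,0,0],[0,0,0],[0,0,0],[0,0,0]]'

```text
clock: 18.9
tool_pos: [0.4257, -0.0006, 0.0016]
eef_rot: [-0.002, -0.036, 0.999, -0.0]
force: [0.5, 0.1, 0.4]
opening: 0.0684
grasp_force: 0.0
```

Call:
arm_command --offset '[[0,0,0],[0,0,0],[0,0,0],[0,0,0],[0,0,0]]' --dr '[[0,0,0],[0,0,0],[0,0,0],[0,0,0],[0,0,0]]' --jaw 0

```text
clock: 19.4
tool_pos: [0.4273, -0.001, 0.0046]
eef_rot: [0.001, -0.035, 0.999, 0.0]
force: [-1.3, -0.1, 8.2]
opening: 0.0333
grasp_force: 40.3
```

Call:
arm_command --offset '[[0,0,0.03],[0,0,0.04],[0,0,0.04],[0,0,0.03],[0,0,0]]' --dr '[[0,0,0],[0,0,0],[0,0,0],[0,0,0],[0,0,0]]'

```text
clock: 19.9
tool_pos: [0.4282, -0.0009, 0.1474]
eef_rot: [0.003, -0.035, 0.999, -0.0]
force: [0.8, -0.1, -0.4]
opening: 0.0336
grasp_force: 40.2
```

Call:
arm_command --offset '[[0.03,-0.007,0],[0.045,-0.007,0],[0.045,-0.007,0],[0.045,-0.007,0],[0.038,-0.006,0]]' --dr '[[0,0,-0.1],[0,0,-0.1],[0,0,-0.1],[0,0,-0.1],[0,0,-0.1]]'

```text
clock: 20.4
tool_pos: [0.6311, -0.0361, 0.1433]
eef_rot: [0.0, 0.0, 1.0, -0.0]
force: [0.6, 0.8, -1.1]
opening: 0.0336
grasp_force: 40.2
```

Call:
arm_command --offset '[[0,0,-0.02],[0,0,0],[0,0,0],[0,0,0]]' --dr '[[0,0,0],[0,0,0],[0,0,0],[0,0,0]]'

```text
clock: 20.8
tool_pos: [0.6288, -0.0349, 0.1242]
eef_rot: [0.0, -0.001, 1.0, -0.0]
force: [1.0, 0.2, -0.5]
opening: 0.0336
grasp_force: 40.2
```

Call:
arm_command --offset '[[0.002,0,-0.02],[0,0,-0.015],[0,0,-0.0105],[0,0,0],[0,0,0]]' --dr '[[0,0,0],[0,0,0],[0,0,0],[0,0,0],[0,0,0]]'

```text
clock: 21.3
tool_pos: [0.6311, -0.0349, 0.0778]
eef_rot: [-0.0, -0.001, 1.0, -0.0]
force: [-0.2, 0.3, -0.6]
opening: 0.0331
grasp_force: 41.9
```

Call:
arm_command --offset '[[0,0,0],[0,0,0],[0,0,0.01],[0,0,0.04],[0,0,0.05]]' --dr '[[0,0,0],[0,0,0],[0,0,0],[0,0,0],[0,0,0]]' --jaw 0.5

```text
clock: 21.8
tool_pos: [0.6301, -0.0351, 0.1779]
eef_rot: [-0.002, -0.001, 1.0, 0.0]
force: [1.4, 0.2, 1.7]
opening: 0.0428
grasp_force: 0.0
```

Call:
arm_command --offset '[[-0.021,-0.018,0],[-0.021,-0.018,0],[-0.02,-0.018,0],[-0.02,-0.018,0],[-0.02,-0.018,0]]' --dr '[[0,0,-0.9],[0,0,-0.9],[0,0,-0.9],[0,0,-0.9],[0,0,-0.9]]' --jaw 0.8

```text
clock: 22.3
tool_pos: [0.5286, -0.1256, 0.1787]
eef_rot: [0.001, 0.311, 0.95, 0.0]
force: [0.5, -0.4, -0.1]
opening: 0.0683
grasp_force: 0.0
```

Call:
arm_command --offset '[[-0.02,-0.018,0],[-0.02,-0.018,0],[-0.02,-0.016,-0.04],[0,0,0],[0,0,0]]' --dr '[[0,0,-0.9],[0,0,-0.9],[0,0,-0.7],[0,0,0],[0,0,0]]'

```text
clock: 22.8
tool_pos: [0.4691, -0.177, 0.1381]
eef_rot: [-0.0, 0.469, 0.883, 0.0]
force: [0.6, 0.3, 1.0]
opening: 0.0683
grasp_force: 0.0
```

Run:
```python
from h import *
from station import r
st=r.get_state(); print(st["clock"],st["tool_pos"],st["eef_rot"],st["q"])
w=cap("wrist"); print(*samples(w),sep="\n")
print(*samples(cap("top")),sep="\n");print(*samples(cap("scene")),sep="\n")
```

```text
22.8 [ 0.46911537 -0.17698987  0.13809186] [-2.42225224e-04  4.68657005e-01  8.83380186e-01  4.20258792e-06] [ 0.63252694  0.47041865 -0.52012889  1.99517767  0.33304878  0.75949642
  0.5098548 ]
(0.4679, -0.1767, 61, 33, -56.1, [324.0, 195.0])
(1.111, 1.0108, 54, 25, -89.2, [9.0, 3.0])
(0.6441, 0.0348, 59, 26, 1.3, [324.0, 162.0])
(0.6426, -0.0368, 59, 29, 1.2, [349.0, 163.0])
(0.5749, 0.0346, 56, 29, 1.3, [324.0, 185.0])
(0.4744, -0.1799, 69, 48, -57.6, [262.0, 212.0])
(0.5712, -0.0265, 77, 38, 1.1, [317.0, 227.0])
(0.7672, -0.0567, 92, 25, 80.2, [318.0, 286.0])
```

Call:
arm_command --offset '[[-0.001,0,-0.04],[0,0,-0.04],[0,0,-0.034],[0,0,-0.02],[0,0,0]]' --dr '[[0,0,0],[0,0,0],[0,0,0],[0,0,0],[0,0,0]]'

```text
clock: 23.45
tool_pos: [0.4682, -0.1759, 0.0021]
eef_rot: [-0.001, 0.468, 0.884, -0.0]
force: [-0.5, -0.8, 0.1]
opening: 0.0681
grasp_force: 0.0
```

Call:
arm_command --offset '[[0,0,0],[0,0,0],[0,0,0],[0,0,0],[0,0,0]]' --dr '[[0,0,0],[0,0,0],[0,0,0],[0,0,0],[0,0,0]]' --jaw 0

```text
clock: 23.95
tool_pos: [0.4696, -0.1772, 0.0054]
eef_rot: [0.002, 0.469, 0.883, 0.0]
force: [-0.9, 1.8, 6.9]
opening: 0.0336
grasp_force: 40.1
```

Call:
arm_command --offset '[[0,0,0.03],[0,0,0.04],[0,0,0.04],[0,0,0.03],[0,0,0]]' --dr '[[0,0,0],[0,0,0],[0,0,0],[0,0,0],[0,0,0]]'

```text
clock: 24.45
tool_pos: [0.4706, -0.1777, 0.1486]
eef_rot: [0.004, 0.469, 0.883, 0.0]
force: [-0.2, 0.2, -0.8]
opening: 0.0335
grasp_force: 40.1
```

Slot D is at (0.566, −0.035), with a turn of +56° (7.0 units).

Call:
arm_command --offset '[[0.012,0.018,0],[0.012,0.018,0],[0.012,0.018,0],[0.012,0.018,0],[0.012,0.018,0]]' --dr '[[0,0,0.9],[0,0,0.9],[0,0,0.9],[0,0,0.9],[0,0,0.9]]'

```text
clock: 24.95
tool_pos: [0.5285, -0.0865, 0.1438]
eef_rot: [0.0, 0.171, 0.985, -0.0]
force: [0.6, -0.4, -1.1]
opening: 0.0337
grasp_force: 40.2
```

Call:
arm_command --offset '[[0.012,0.018,0],[0.012,0.018,0],[0.012,0.017,0],[0,0,0],[0,0,0]]' --dr '[[0,0,0.9],[0,0,0.9],[0,0,0.7],[0,0,0],[0,0,0]]'

```text
clock: 25.45
tool_pos: [0.5639, -0.0341, 0.1435]
eef_rot: [-0.0, -0.0, 1.0, -0.0]
force: [-0.2, -0.3, -0.4]
opening: 0.0334
grasp_force: 40.1
```

Call:
arm_command --offset '[[0,0,-0.02],[0,0,0],[0,0,0]]' --dr '[[0,0,0],[0,0,0],[0,0,0]]'

```text
clock: 25.75
tool_pos: [0.5637, -0.0349, 0.1238]
eef_rot: [-0.001, 0.0, 1.0, -0.0]
force: [0.4, 0.4, 0.4]
opening: 0.0333
grasp_force: 40.1
```

Call:
arm_command --offset '[[0.001,0,-0.02],[0,0,-0.015],[0,0,-0.0105],[0,0,0],[0,0,0]]' --dr '[[0,0,0],[0,0,0],[0,0,0],[0,0,0],[0,0,0]]'

```text
clock: 26.25
tool_pos: [0.5653, -0.034, 0.0782]
eef_rot: [-0.0, -0.001, 1.0, 0.0]
force: [-0.3, 0.3, -0.2]
opening: 0.0335
grasp_force: 41.5
```

Call:
arm_command --offset '[[0,0,0],[0,0,0],[0,0,0.01],[0,0,0.05],[0,0,0.05]]' --dr '[[0,0,0],[0,0,0],[0,0,0],[0,0,0],[0,0,0]]' --jaw 0.5

```text
clock: 26.75
tool_pos: [0.5645, -0.0337, 0.1896]
eef_rot: [-0.001, -0.001, 1.0, 0.001]
force: [1.0, -0.2, 0.8]
opening: 0.0425
grasp_force: 0.0
```

Call:
arm_command --offset '[[0.01,0.003,0.05],[0.01,0.003,0],[0.01,0.003,0],[0.01,0.003,0],[0.01,0.003,0]]' --dr '[[0,0,-0.9],[0,0,-0.9],[0,0,-0.9],[0,0,-0.9],[0,0,-0.9]]' --jaw 0.6

```text
clock: 27.25
tool_pos: [0.6154, -0.0188, 0.2383]
eef_rot: [0.0, 0.311, 0.951, 0.0]
force: [-0.4, -0.2, 0.8]
opening: 0.0514
grasp_force: 0.0
```

Call:
arm_command --offset '[[0.01,0.003,0],[0.01,0.003,0],[0.01,0.003,0],[0.01,0.003,0],[0.01,0.003,0]]' --dr '[[0,0,-0.9],[0,0,-0.9],[0,0,-0.9],[0,0,-0.9],[0,0,-0.9]]'

```text
clock: 27.75
tool_pos: [0.6653, -0.0036, 0.2382]
eef_rot: [-0.0, 0.589, 0.808, 0.0]
force: [0.0, 0.4, 0.9]
opening: 0.0511
grasp_force: 0.0
```

Call:
arm_command --offset '[[0.011,0.003,0],[0.011,0.002,0],[0.011,0,0],[0,0,0],[0,0,0]]' --dr '[[0,0,-0.9],[0,0,-0.9],[0,0,-0.45],[0,0,0],[0,0,0]]'

```text
clock: 28.25
tool_pos: [0.6977, 0.0012, 0.2376]
eef_rot: [-0.0, 0.706, 0.708, 0.0]
force: [1.4, -0.2, -1.0]
opening: 0.0514
grasp_force: 0.0
```

Run:
```python
from h import *
from station import r
st=r.get_state(); print(st["clock"],st["tool_pos"],st["eef_rot"],st["q"])
w=cap("wrist"); np.savez("w7.npz",**w); s=cap("scene"); np.savez("s7.npz",**s)
cv2.imwrite("pics/f.png",np.vstack([w["img"][:,:,::-1],np.hstack([crop(s,240,170,160,100,2),np.zeros((200,320,3),np.uint8)])]))
```

```text
28.25 [0.69772784 0.00118925 0.23756425] [-2.05152722e-04  7.05742131e-01  7.08468768e-01  7.92554137e-05] [ 0.14517325  0.62631308 -0.39367412  1.34851626  0.24186688  1.21393802
 -0.26157645]
```

View pics/f.png

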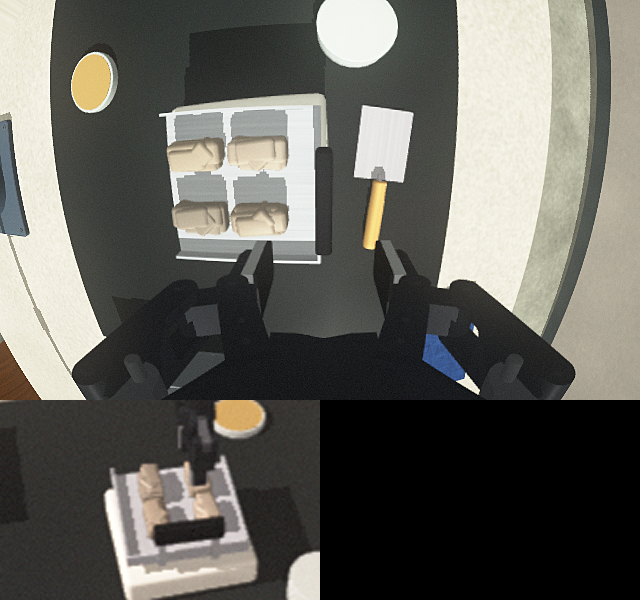

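All four samples lie in the tray, which stands free on the pan. The bar is at (324,147)–(324,254).

Run:
```python
from h import *
w=load("w7.npz");w["fish"]=True
W=onz(w,[(324,148),(323.5,253)],.143);print(W,W.mean(0),np.linalg.norm(W[1]-W[0]))
```

```text
[[ 0.6969313   0.04507846  0.143     ]
 [ 0.69694667 -0.0432933   0.143     ]] [0.69693898 0.00089258 0.143     ] 0.08837176019965688
```

Call:
arm_command --offset '[[0,0,0],[0,0,0],[0,0,0],[0,0,0],[0,0,0]]' --dr '[[0,0,0],[0,0,0],[0,0,0],[0,0,0],[0,0,0]]'

```text
clock: 28.85
tool_pos: [0.6981, 0.0009, 0.2372]
eef_rot: [-0.0, 0.707, 0.708, -0.0]
force: [0.0, 0.1, -0.3]
opening: 0.0512
grasp_force: 0.0
```

Perfectly over the bar. Descend 0.127 to z = 0.110 and grip at 100 N.

Call:
arm_command --offset '[[-0.001,0,-0.04],[0,0,-0.04],[0,0,-0.03],[0,0,-0.017],[0,0,0]]' --dr '[[0,0,0],[0,0,0],[0,0,0],[0,0,0],[0,0,0]]'

```text
clock: 29.35
tool_pos: [0.6954, 0.0007, 0.1072]
eef_rot: [-0.002, 0.707, 0.708, -0.002]
force: [0.9, 0.6, -0.2]
opening: 0.0515
grasp_force: 0.0
```

Call:
arm_command --offset '[[0,0,0],[0,0,0],[0,0,0],[0,0,0],[0,0,0]]' --dr '[[0,0,0],[0,0,0],[0,0,0],[0,0,0],[0,0,0]]' --jaw 0 --force 100

```text
clock: 29.85
tool_pos: [0.698, 0.0011, 0.1121]
eef_rot: [0.001, 0.707, 0.708, 0.001]
force: [-0.3, 0.1, 6.6]
opening: 0.0127
grasp_force: 97.8
```

Call:
arm_command --offset '[[0,0,0],[0,0,0.01],[0,0,0.02],[0,0,0.02],[0,0,0.02]]' --dr '[[0,0,0],[0,0,0],[0,0,0],[0,0,0],[0,0,0]]'

```text
clock: 30.35
tool_pos: [0.6969, 0.0009, 0.1814]
eef_rot: [-0.0, 0.707, 0.708, -0.0]
force: [0.2, -0.8, -4.2]
opening: 0.0127
grasp_force: 97.9
```

Call:
arm_command --offset '[[0,0,0.02],[0,0,0.02],[0,0,0.02],[0,0,0.01],[0,0,0]]' --dr '[[0,0,0],[0,0,0],[0,0,0],[0,0,0],[0,0,0]]'

```text
clock: 30.85
tool_pos: [0.6977, 0.0011, 0.252]
eef_rot: [0.001, 0.707, 0.708, 0.001]
force: [-0.1, 0.1, -4.4]
opening: 0.0124
grasp_force: 97.9
```

Call:
arm_command --offset '[[-0.002,-0.01,0],[-0.003,-0.02,0],[-0.004,-0.03,0],[-0.004,-0.03,0],[-0.004,-0.03,0]]' --dr '[[0,0,0],[0,0,0],[0,0,0],[0,0,0],[0,0,0]]'

```text
clock: 31.35
tool_pos: [0.6788, -0.1228, 0.249]
eef_rot: [-0.0, 0.707, 0.707, -0.001]
force: [0.9, -0.9, -4.6]
opening: 0.0124
grasp_force: 97.9
```

Call:
arm_command --offset '[[-0.004,-0.03,0],[-0.004,-0.03,0],[-0.004,-0.03,0],[-0.004,-0.03,0],[-0.004,-0.03,0]]' --dr '[[0,0,0],[0,0,0],[0,0,0],[0,0,0],[0,0,0]]'

```text
clock: 31.85
tool_pos: [0.6582, -0.2728, 0.249]
eef_rot: [-0.001, 0.707, 0.707, -0.001]
force: [0.5, -0.8, -4.0]
opening: 0.0127
grasp_force: 97.9
```

Call:
arm_command --offset '[[-0.004,-0.03,0],[-0.004,-0.03,0],[-0.004,-0.03,0],[-0.004,-0.03,0],[-0.003,-0.025,0]]' --dr '[[0,0,0],[0,0,0],[0,0,0],[0,0,0],[0,0,0]]'

```text
clock: 32.35
tool_pos: [0.6382, -0.4184, 0.2487]
eef_rot: [-0.001, 0.708, 0.707, -0.001]
force: [-0.2, 0.5, -4.7]
opening: 0.0129
grasp_force: 97.9
```

Call:
arm_command --offset '[[-0.002,-0.02,0],[0,-0.013,0],[0,0,0],[0,0,0],[0,0,0]]' --dr '[[0,0,0],[0,0,0],[0,0,0],[0,0,0],[0,0,0]]'

```text
clock: 32.85
tool_pos: [0.6396, -0.4454, 0.2502]
eef_rot: [-0.0, 0.706, 0.708, 0.0]
force: [0.1, 0.6, -3.8]
opening: 0.012
grasp_force: 97.9
```

Run:
```python
from h import *
from station import r
st=r.get_state(); print(st["clock"],st["tool_pos"],st["eef_rot"],st["q"],st["opening"])
w=cap("wrist"); s=cap("scene")
cv2.imwrite("pics/g.png",np.hstack([cv2.resize(w["img"][:,:,::-1],(480,300)),crop(s,90,130,160,150,2)]))
```

```text
32.85 [ 0.63964055 -0.44538987  0.25020449] [-3.62697438e-04  7.05968874e-01  7.08242607e-01  4.76487093e-04] [ 0.70662172  0.75641876 -0.3651049   1.04665413  0.251134    1.37888639
  0.3896964 ] 0.011981465167060846
```

View pics/g.png

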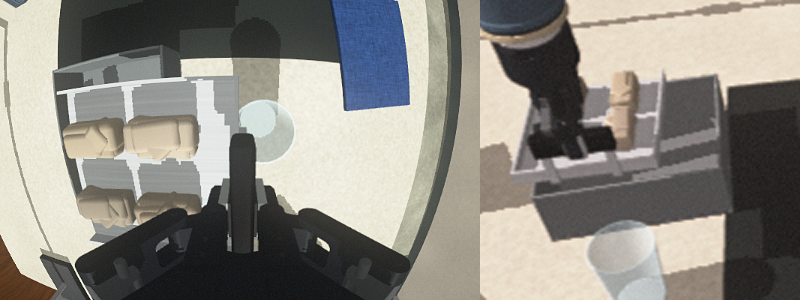

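The tray is level over the tub with all four samples aboard. Now I'll tip it.

Call:
arm_command --offset '[[-0.011,0,-0.002],[-0.011,0,-0.002],[-0.011,0,-0.002],[-0.011,0,-0.002],[0,0,0]]' --dr '[[0,-0.8,0],[0,-0.8,0],[0,-0.8,0],[0,-0.8,0],[0,0,0]]'

```text
clock: 33.45
tool_pos: [0.5873, -0.4487, 0.2389]
eef_rot: [0.155, 0.692, 0.688, 0.155]
force: [-1.1, -0.4, -4.6]
opening: 0.0122
grasp_force: 98.6
```

Call:
arm_command --offset '[[-0.006,0,-0.001],[-0.006,0,-0.001],[-0.006,0,-0.001],[-0.006,0,-0.001],[-0.006,0,-0.001]]' --dr '[[0,-0.44,0],[0,-0.44,0],[0,-0.44,0],[0,-0.44,0],[0,-0.44,0]]'

```text
clock: 33.95
tool_pos: [0.5656, -0.4464, 0.2382]
eef_rot: [0.261, 0.656, 0.658, 0.26]
force: [0.7, -0.7, -2.3]
opening: 0.0125
grasp_force: 99.1
```

Call:
arm_command --offset '[[-0.006,0,-0.001],[-0.006,0,-0.001],[0,0,0],[0,0,0],[0,0,0]]' --dr '[[0,-0.44,0],[0,-0.44,0],[0,0,0],[0,0,0],[0,0,0]]'

```text
clock: 34.45
tool_pos: [0.5583, -0.4445, 0.2375]
eef_rot: [0.285, 0.643, 0.648, 0.29]
force: [-0.1, 0.4, -1.8]
opening: 0.0124
grasp_force: 99.1
```

Call:
arm_command --offset '[[0,0,0],[0,0,0],[0,0,0],[0,0,0],[0,0,0]]' --dr '[[0,0,0],[0,0,0],[0,0,0],[0,0,0],[0,0,0]]'

```text
clock: 34.95
tool_pos: [0.5571, -0.445, 0.2365]
eef_rot: [0.285, 0.644, 0.648, 0.291]
force: [0.1, 0.3, -2.5]
opening: 0.0127
grasp_force: 99.1
```

Run:
```python
from h import *
from station import r
st=r.get_state(); print(st["clock"],st["tool_pos"],st["eef_rot"],st["q"],st["opening"],st["force"])
w=cap("wrist"); s=cap("scene"); t=cap("top")
cv2.imwrite("pics/hh.png",np.hstack([cv2.resize(w["img"][:,:,::-1],(400,250)),crop(s,100,130,133,125,2),crop(t,430,180,133,125,1)[:, :133] if 0 else cv2.resize(crop(t,440,190,66,125,2)[:,:],(132,250))]))
```

```text
34.95 [ 0.5570713  -0.44502377  0.2365482 ] [0.28524042 0.64392422 0.64774346 0.2905648 ] [ 1.53397822  0.66621118 -0.98153054  1.93041234 -0.31071045  0.19034928
  1.13819095] 0.012740201611884073 [ 0.05184943  0.3000424  -2.47233313]
```

View pics/hh.png

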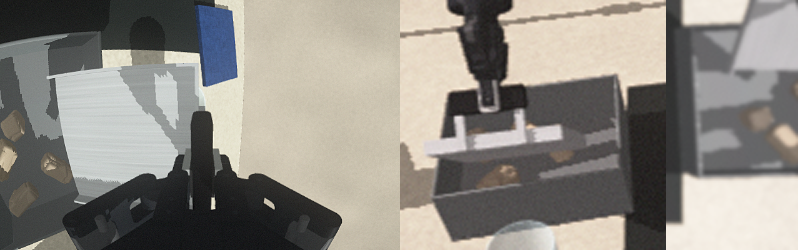

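All four samples are in the tub (wrist pixels at left, about (15,125), (5,155), (55,165), (25,200)), and the tray is empty. Next I'll level back to the rack tilt of 20° while rising.

Call:
arm_command --offset '[[0.005,0,0.02],[0.01,0,0.02],[0.01,0,0.02],[0.01,0,0.02],[0.01,0,0.02]]' --dr '[[0,0.3,0],[0,0.7,0],[0,0.8,0],[0,0.9,0],[0,0.8,0]]'

```text
clock: 35.6
tool_pos: [0.6018, -0.4449, 0.3376]
eef_rot: [0.123, 0.695, 0.697, 0.127]
force: [1.9, -1.0, -3.0]
opening: 0.0128
grasp_force: 98.9
```

Call:
arm_command --offset '[[0,0.02,0],[0,0.04,0],[-0.008,0.045,0],[-0.008,0.045,0],[-0.008,0.045,0]]' --dr '[[0,0,0],[0,0,0],[0,0,0.06],[0,0,0.06],[0,0,0.06]]'

```text
clock: 36.1
tool_pos: [0.5772, -0.2477, 0.3344]
eef_rot: [0.121, 0.685, 0.706, 0.131]
force: [1.8, -0.4, -1.8]
opening: 0.0125
grasp_force: 99.0
```

Call:
arm_command --offset '[[-0.008,0.045,0],[-0.008,0.045,0],[-0.008,0.045,0],[-0.008,0.045,0],[-0.008,0.045,0]]' --dr '[[0,0,0.06],[0,0,0.06],[0,0,0.06],[0,0,0.06],[0,0,0.06]]'

```text
clock: 36.6
tool_pos: [0.537, -0.0228, 0.3348]
eef_rot: [0.118, 0.67, 0.72, 0.134]
force: [0.8, -0.2, -1.4]
opening: 0.0129
grasp_force: 99.0
```

Call:
arm_command --offset '[[-0.008,0.045,0],[-0.008,0.045,0],[-0.008,0.04,0],[-0.008,0.03,0],[0,0.015,0]]' --dr '[[0,0,0.06],[0,0,0.04],[0,0,0],[0,0,0],[0,0,0]]'

```text
clock: 37.1
tool_pos: [0.5041, 0.154, 0.3351]
eef_rot: [0.117, 0.664, 0.726, 0.135]
force: [0.4, -0.7, -1.6]
opening: 0.0127
grasp_force: 99.0
```

Call:
arm_command --offset '[[0,0,0],[0,0,0],[0,0,0],[0,0,0]]' --dr '[[0,0,0],[0,0,0],[0,0,0],[0,0,0]]'

```text
clock: 37.5
tool_pos: [0.5058, 0.1489, 0.3345]
eef_rot: [0.117, 0.666, 0.724, 0.134]
force: [-0.2, -1.2, -2.0]
opening: 0.0126
grasp_force: 99.0
```

Run:
```python
from h import *
from station import r
st=r.get_state(); print(st["clock"],st["tool_pos"],st["eef_rot"],st["q"],st["opening"])
w=cap("wrist"); np.savez("w9.npz",**w); print("cam",rays(w,(1,1))[0])
cv2.imwrite("pics/i.png",w["img"][:,:,::-1])
R=Ro.from_quat(np.roll(st["eef_rot"],-1)).as_matrix(); print(R.round(3))
```

```text
37.5 [0.50583011 0.14892008 0.33449851] [0.11740238 0.66618295 0.72417675 0.13410814] [ 0.08923476  0.1161338  -0.61225835  1.94127617  0.28849094  0.79180283
 -0.59640795] 0.01258001316230925
cam [0.44882292 0.2153483  0.46819542]
[[-0.085  0.933  0.349]
 [ 0.996  0.076  0.038]
 [ 0.009  0.351 -0.936]]
```

View pics/i.png

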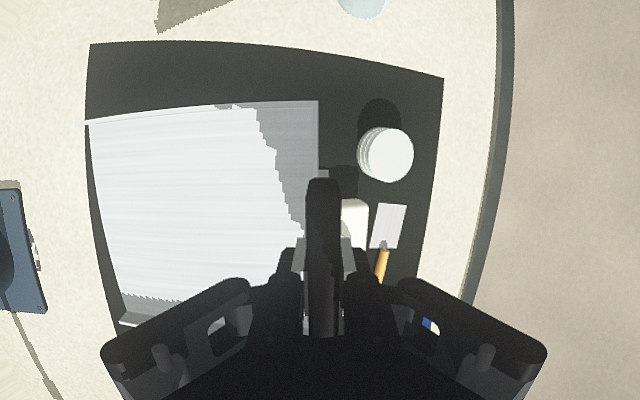

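The tray is empty and held at 20°. The rack is still just out of view at the top, so I'll move closer for a final look.

Call:
arm_command --offset '[[0,0.03,0],[0,0.04,0],[0,0.04,0],[0,0,0],[0,0,0]]' --dr '[[0,0,0],[0,0,0],[0,0,0],[0,0,0],[0,0,0]]'

```text
clock: 38.05
tool_pos: [0.5055, 0.2606, 0.3342]
eef_rot: [0.117, 0.665, 0.725, 0.134]
force: [0.1, -0.9, -3.2]
opening: 0.0125
grasp_force: 98.9
```

Call:
arm_command --offset '[[0,0,0],[0,0,0]]' --dr '[[0,0,0],[0,0,0]]'

```text
clock: 38.25
tool_pos: [0.506, 0.2584, 0.3346]
eef_rot: [0.118, 0.666, 0.724, 0.134]
force: [0.6, -0.0, -1.4]
opening: 0.0122
grasp_force: 98.9
```

Run:
```python
from h import *
from station import r
st=r.get_state(); print(st["clock"],st["tool_pos"],st["eef_rot"])
w=cap("wrist"); np.savez("w10.npz",**w)
d=lambda X:(-.0,)
o=np.array([.424,.451,.07]);
for x in(-.09,.095):
  for y in(-.05,.05):
    a=.35;yw=.078;R=Ro.from_euler("ZY",[yw,-a]).as_matrix(); print(x,y,proj(w,o+R@[x,y,0]).round(0))
cv2.imwrite("pics/j.png",crop(w,120,0,400,290,2))
```

```text
38.25 [0.50604184 0.25842412 0.33456326] [0.11767594 0.66633107 0.72401147 0.13402491]
-0.09 -0.05 [[138.  67.]]
-0.09 0.05 [[142.  -2.]]
0.095 -0.05 [[273.  51.]]
0.095 0.05 [[275. -23.]]
```

View pics/j.png

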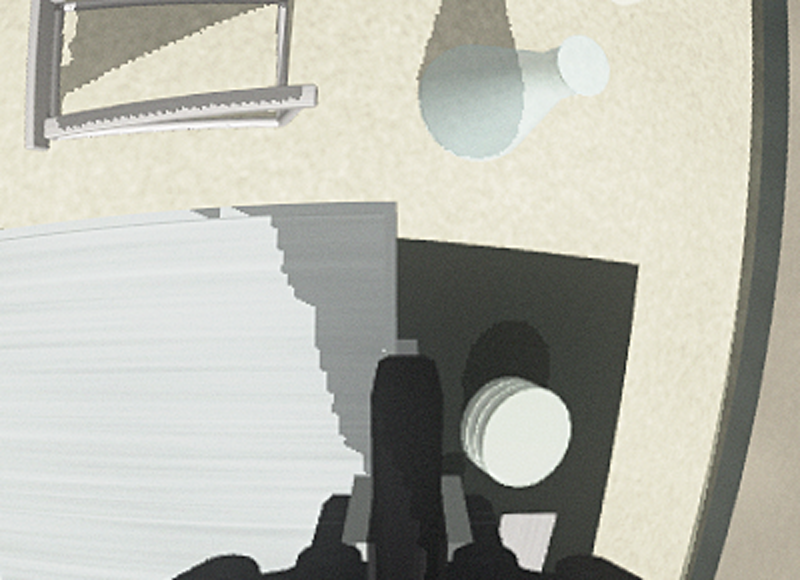

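The rack's near rail runs from the stop at crop (50,128) to its uphill end at (317,95), so full-image (145,64) to (278,47).

Run:
```python
from h import *
w=load("w10.npz");w["fish"]=True;t=load("top0.npz");s=load("scene0.npz")
f=lambda x,y:(120+x/2-.25,y/2-.25)
g=lambda x,y,x0,y0,k:(x0+x/k-.5+.5/k,y0+y/k-.5+.5/k)
print("up",onz(w,f(317,96),.1026),"lo",onz(w,f(50,128),.039),"stop end outer top",onz(w,f(36,148),.0523))
print("wrist+top up",tri(w,[f(317,96)],t,[g(228,40,130,190,4)]),"wrist+scene up",tri(w,[f(317,96)],s,[g(211,200,420,140,5)]))
print("wrist+top lo",tri(w,[f(50,128)],t,[g(262,285,130,190,4)]),"wrist+scene lo",tri(w,[f(50,128)],s,[g(70,105,420,140,5)]))
```

```text
up [[0.52233274 0.41288859 0.1026    ]] lo [[0.35247878 0.39816958 0.039     ]] stop end outer top [[0.34693961 0.38285022 0.0523    ]]
wrist+top up [[0.52148947 0.41194327 0.09424406 0.00741069]] wrist+scene up [[0.52260731 0.41266731 0.09952634 0.00195732]]
wrist+top lo [[3.48001321e-01 4.01551820e-01 1.88978943e-02 1.26066987e-04]] wrist+scene lo [[0.35108392 0.39738894 0.03539621 0.00301861]]
```

Call:
arm_command --offset '[[-0.004,0.03,0],[-0.005,0.045,0],[-0.005,0.045,0],[-0.005,0.045,0],[-0.005,0.034,0]]' --dr '[[0,0.07,0],[0,0,0],[0,0,0],[0,0,0],[0,0,0]]'

```text
clock: 38.8
tool_pos: [0.4815, 0.461, 0.3345]
eef_rot: [0.113, 0.666, 0.725, 0.131]
force: [0.5, 0.4, -2.6]
opening: 0.0128
grasp_force: 98.9
```

Call:
arm_command --offset '[[0,0,0],[0,0,-0.03],[0,0,-0.04],[0,0,-0.04],[0,0,-0.02]]' --dr '[[0,0,0],[0,0,0],[0,0,0],[0,0,0],[0,0,0]]'

```text
clock: 39.3
tool_pos: [0.4818, 0.456, 0.2012]
eef_rot: [0.114, 0.667, 0.725, 0.129]
force: [-0.1, -0.4, -1.8]
opening: 0.012
grasp_force: 98.9
```

Call:
arm_command --offset '[[0,0,0],[0,0,0],[0,0,0],[0,0,0]]' --dr '[[0,0,0],[0,0,0],[0,0,0],[0,0,0]]'

```text
clock: 39.7
tool_pos: [0.4822, 0.4595, 0.2064]
eef_rot: [0.114, 0.666, 0.725, 0.132]
force: [0.3, -0.2, -1.8]
opening: 0.0127
grasp_force: 99.0
```

Run:
```python
from h import *
from station import r
st=r.get_state(); print(st["clock"],st["tool_pos"],st["eef_rot"],st["q"],st["opening"],st["force"],st["moment"])
R=Ro.from_quat(np.roll(st["eef_rot"],-1)).as_matrix(); print(R.round(3))
s=cap("scene");np.savez("s11.npz",**s)
# tray lip corners predicted and bar, from tcp
X=np.array([.4823,.4573,.187]); 
D=Ro.from_euler("ZY",[.08,-.35]).as_matrix()
O=st["tool_pos"]-D@[.0865,0,.042]; print("tray origin",O,"in deck",D.T@(O-[.430,.453,.07]))
```

```text
39.7 [0.4822369  0.45953543 0.20642948] [0.11370858 0.66634901 0.72492247 0.13242645] [-0.58207303  0.51698789 -0.5963696   1.76628989  0.77351155  0.87905988
 -1.49489479] 0.012747549485748405 [ 0.34563626 -0.20973604 -1.83486304] [-0.02308665  0.41666117 -0.02340013]
[[-0.086  0.936  0.341]
 [ 0.996  0.077  0.04 ]
 [ 0.012  0.344 -0.939]]
tray origin [0.41559669 0.45419281 0.13731516] in deck [0.00968496 0.00234003 0.06812441]
```

Call:
arm_command --offset '[[0.005,-0.001,-0.02],[0.006,0,-0.02],[0.005,0,-0.016],[0,0,0],[0,0,0]]' --dr '[[0,0,0],[0,0,0],[0,0,0],[0,0,0],[0,0,0]]'

```text
clock: 40.25
tool_pos: [0.4976, 0.4584, 0.1489]
eef_rot: [0.114, 0.666, 0.725, 0.131]
force: [0.4, 0.5, -2.2]
opening: 0.0127
grasp_force: 98.9
```

Call:
arm_command --offset '[[0.001,0,-0.003],[0,0,0],[0.001,0,-0.003],[0,0,0],[0,0,0]]' --dr '[[0,0,0],[0,0,0],[0,0,0],[0,0,0],[0,0,0]]'

```text
clock: 40.75
tool_pos: [0.4997, 0.4581, 0.1427]
eef_rot: [0.114, 0.666, 0.725, 0.131]
force: [-0.4, -0.4, -2.1]
opening: 0.0122
grasp_force: 99.0
```

Call:
arm_command --offset '[[0.0005,0,-0.002],[0,0,0],[0,0,0]]' --dr '[[0,0,0],[0,0,0],[0,0,0]]'

```text
clock: 41.05
tool_pos: [0.5002, 0.4584, 0.141]
eef_rot: [0.114, 0.666, 0.725, 0.131]
force: [-1.2, 0.5, 2.2]
opening: 0.0125
grasp_force: 99.8
```

Call:
arm_command --offset '[[0.0005,0,-0.002],[0,0,0],[0,0,0]]' --dr '[[0,0,0],[0,0,0],[0,0,0]]'

```text
clock: 41.35
tool_pos: [0.5004, 0.4587, 0.1407]
eef_rot: [0.114, 0.666, 0.725, 0.132]
force: [-8.4, -3.9, 18.6]
opening: 0.0124
grasp_force: 102.4
```

Contact with the rails. Ease off 1.5 mm and slide down to the stop.

Call:
arm_command --offset '[[-0.0005,0,0.0017],[-0.0028,-0.0002,-0.001],[-0.0028,-0.0002,-0.001],[0,0,0],[0,0,0]]' --dr '[[0,0,0],[0,0,0],[0,0,0],[0,0,0],[0,0,0]]'

```text
clock: 41.85
tool_pos: [0.4948, 0.458, 0.1388]
eef_rot: [0.114, 0.666, 0.725, 0.132]
force: [-0.5, -0.7, 6.8]
opening: 0.0126
grasp_force: 100.2
```

Call:
arm_command --offset '[[-0.0019,-0.0002,-0.0007],[0,0,0],[0,0,0]]' --dr '[[0,0,0],[0,0,0],[0,0,0]]'

```text
clock: 42.15
tool_pos: [0.4932, 0.4578, 0.1383]
eef_rot: [0.114, 0.666, 0.725, 0.132]
force: [-0.5, 0.9, 6.7]
opening: 0.0128
grasp_force: 100.2
```

Call:
arm_command --offset '[[-0.0014,-0.0001,-0.0005],[0,0,0],[0,0,0]]' --dr '[[0,0,0],[0,0,0],[0,0,0]]'

```text
clock: 42.45
tool_pos: [0.4919, 0.4577, 0.1378]
eef_rot: [0.114, 0.666, 0.725, 0.132]
force: [-0.5, -0.1, 6.6]
opening: 0.0127
grasp_force: 100.2
```

Call:
arm_command --offset '[[-0.0014,-0.0001,-0.0005],[0,0,0],[0,0,0]]' --dr '[[0,0,0],[0,0,0],[0,0,0]]'

```text
clock: 42.75
tool_pos: [0.4904, 0.4577, 0.1372]
eef_rot: [0.114, 0.666, 0.725, 0.132]
force: [0.0, 0.3, 7.3]
opening: 0.0129
grasp_force: 100.2
```

Call:
arm_command --offset '[[-0.0014,-0.0001,-0.0005],[0,0,0],[0,0,0]]' --dr '[[0,0,0],[0,0,0],[0,0,0]]'

```text
clock: 43.05
tool_pos: [0.4892, 0.4575, 0.1368]
eef_rot: [0.114, 0.666, 0.725, 0.132]
force: [0.2, 0.4, 5.9]
opening: 0.0126
grasp_force: 100.2
```

Call:
arm_command --offset '[[-0.0014,-0.0001,-0.0005],[0,0,0],[0,0,0]]' --dr '[[0,0,0],[0,0,0],[0,0,0]]'

```text
clock: 43.35
tool_pos: [0.4891, 0.4576, 0.1369]
eef_rot: [0.114, 0.666, 0.725, 0.133]
force: [5.6, 0.2, 6.5]
opening: 0.0124
grasp_force: 99.9
```

The lip meets the stop, at the predicted place. Release and back off along the tool axis.

Call:
arm_command --offset '[[0,0,0],[0,0,0],[0,0,0],[0,0,0],[0,0,0]]' --dr '[[0,0,0],[0,0,0],[0,0,0],[0,0,0],[0,0,0]]' --jaw 0.5

```text
clock: 43.85
tool_pos: [0.4868, 0.4571, 0.1354]
eef_rot: [0.114, 0.666, 0.725, 0.131]
force: [-0.7, -0.3, -0.7]
opening: 0.0424
grasp_force: 0.0
```

Call:
arm_command --offset '[[-0.005,-0.0005,0.014],[-0.01,-0.001,0.028],[-0.013,-0.0015,0.037],[-0.013,-0.0015,0.037],[0,0,0.04]]' --dr '[[0,0,0],[0,0,0],[0,0,0],[0,0,0],[0,0,0]]'

```text
clock: 44.35
tool_pos: [0.4431, 0.4529, 0.2939]
eef_rot: [0.113, 0.665, 0.726, 0.131]
force: [0.2, 0.8, 1.2]
opening: 0.0428
grasp_force: 0.0
```

Call:
arm_command --offset '[[0.02,-0.04,0.02],[0.02,-0.04,0.02],[0.02,-0.04,0],[0.01,-0.04,0],[0,0,0]]' --dr '[[0,0.5,0],[0,0.5,0],[0,0.5,0],[0,0.5,0],[0,0,0]]'

```text
clock: 44.85
tool_pos: [0.5204, 0.2848, 0.3317]
eef_rot: [0.012, 0.682, 0.73, 0.036]
force: [-0.3, 0.8, -0.7]
opening: 0.0426
grasp_force: 0.0
```

Call:
arm_command --offset '[[0,-0.04,0],[0,-0.04,0],[0,-0.04,0],[0,0,0],[0,0,0]]' --dr '[[0,0.2,0],[0,0,0],[0,0,0],[0,0,0],[0,0,0]]'

```text
clock: 45.35
tool_pos: [0.5158, 0.1723, 0.3325]
eef_rot: [0.002, 0.679, 0.734, 0.028]
force: [0.3, 0.7, -1.0]
opening: 0.043
grasp_force: 0.0
```

Run:
```python
from h import *
from station import r
st=r.get_state(); print(st["clock"],st["tool_pos"],st["force"],st["opening"])
s=cap("scene");np.savez("s12.npz",**s);t=cap("top");np.savez("t12.npz",**t)
D=Ro.from_euler("ZY",[.08,-.35]).as_matrix(); O=np.array([.430,.453,.07])+D@[-.007,0,0]
f=lambda p:(O+D@np.array(p))
print("expected bar scene/top",proj(s,f([.086,0,.058])).round(0),proj(t,f([.086,0,.058])).round(0))
for c,n in((s,"s"),(t,"t")):
    p=proj(c,f([.086,0,.058]))[0].astype(int); g=c["img"].max(2); m=np.zeros(g.shape,bool); k=30; m[p[1]-k:p[1]+k,p[0]-k:p[0]+k]=g[p[1]-k:p[1]+k,p[0]-k:p[0]+k]<70
    for b in blobs(c,m,60): print(n,b)
for a in samples(t,z=.02): print(a)
# scene change against start
for n,c,o in(("s",s,load("scene0.npz")),("t",t,load("top0.npz"))):
    d=cv2.absdiff(c["img"],o["img"]).max(2)>60
    print(n,[(b[0].tolist(),int(b[1])) for b in blobs(c,d,80)])
```

```text
45.35 [0.51575256 0.17231619 0.33247731] [ 0.34391598  0.7157147  -0.96794002] 0.04301658651724006
expected bar scene/top [[475. 156.]] [[160. 211.]]
s (array([473.7, 156.3]), np.int32(260), ((473.65411376953125, 156.38621520996094), (9.380929946899414, 28.485469818115234), 80.13418579101562))
t (array([161.1, 211.6]), np.int32(192), ((161.05865478515625, 211.70346069335938), (5.730138778686523, 34.380828857421875), 85.2363510131836))
(0.4548, -0.5094, 59, 32, -44.5, [513.0, 232.0])
(0.3756, -0.5399, 61, 34, 27.8, [524.0, 259.0])
s [([66.1, 57.8], 4694), ([262.9, 24.7], 1483), ([302.2, 13.9], 502), ([400.5, 24.1], 1464), ([322.9, 64.2], 272), ([392.7, 84.9], 1572), ([527.5, 118.5], 1932), ([371.0, 125.6], 100), ([395.3, 142.2], 2623), ([553.3, 173.1], 2855), ([476.2, 177.9], 298), ([496.0, 187.7], 179), ([390.6, 193.2], 160), ([317.9, 194.8], 139), ([260.8, 210.7], 155), ([415.8, 223.2], 221), ([232.6, 260.6], 2204), ([204.3, 275.7], 138)]
t [([198.3, 194.5], 4856), ([426.9, 167.8], 2439), ([454.6, 140.5], 171), ([248.0, 177.9], 193), ([453.8, 186.4], 175), ([253.9, 205.9], 1014), ([63.5, 219.5], 4601), ([259.5, 224.6], 179), ([398.4, 223.5], 199), ([175.9, 244.1], 341), ([336.4, 236.8], 163), ([270.4, 253.6], 83), ([286.7, 258.3], 783), ([493.5, 258.9], 92), ([301.1, 285.4], 1251), ([49.5, 337.9], 4859), ([614.4, 311.3], 1752), ([180.2, 325.1], 4607), ([303.0, 325.7], 4846), ([371.8, 302.4], 350), ([231.6, 358.9], 348), ([325.4, 387.3], 668)]
```

The tray's bar is where it should be in both views, and nothing else has moved. I'll hand in.

```bash
python3 -c "
from station import r
print(r.hand_in())"
```

```text
the job is handed in; nothing more can be done
None
```

I weighed all four samples in the tray on the balance, tipped them into the tub, laid the empty tray on the drying rack with its lip at the stop, and handed the job in at about 45 s; no verdict was returned.

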